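# Set out glaze sample strips under the viewing lamp

### The job

Swing the lamp all the way out to its outer stop, then fetch every glaze strip on the table (slide it past the table's far edge to get hold of it) and lay it flat, straight and centred on the plinth lane of its own colour. Once all are laid out, swing the lamp back so that its head is centred over the plinth; the dimmer slide must also be pushed fully home to its full-brightness end, and the bowl, clay and marker left where they are.

Things in the scene. Friction and masses are not known exactly. Their poses are not given: they have to be found in the camera images.
- table_edge (a point): a point on the table's straight far edge, at the top surface. The edge is parallel to y; the 35 mm thick top (surface z = 0) ends here and there is nothing beyond or below it.
- plinth: fixed grey viewing plinth on the table, 112 mm (local x) by 270 mm (local y) by 32 mm high, flat smooth top carrying three painted lanes 44 mm wide that run along local x (108 mm long): green, blue, red from right to left as the robot sees it. Origin at the centre of its underside; its x points roughly away from the robot.
- plinth_center (a point): centre of the plinth's top face, 32 mm above the table
- lane_green (a point): centre of the green lane on the plinth's top face, the right-hand lane (local y = -75 mm); axes as the plinth's
- lane_blue (a point): centre of the blue lane on the plinth's top face, the middle lane (local y = 0); axes as the plinth's
- lane_red (a point): centre of the red lane on the plinth's top face, the left-hand lane (local y = +75 mm); axes as the plinth's
- tile_green: loose green glazed strip, 170 (local x) by 40 (local y) by 3 mm thick, about 50 g, flat on the table, long axis roughly square to the far edge. Origin: centre of underside; ends alike. Too thin to grip while on a surface, but shut fingertips pressed on it (5 to 10 N) drag it along; where an end overhangs an edge its 40 mm width can be gripped from above. May be absent.
- tile_blue: loose blue glazed strip, 170 (local x) by 40 (local y) by 3 mm thick, about 50 g, flat on the table, long axis roughly square to the far edge. Origin: centre of underside; ends alike. Too thin to grip while on a surface, but shut fingertips pressed on it (5 to 10 N) drag it along; where an end overhangs an edge its 40 mm width can be gripped from above. May be absent.
- tile_red: loose red glazed strip, 170 (local x) by 40 (local y) by 3 mm thick, about 50 g, flat on the table, long axis roughly square to the far edge. Origin: centre of underside; ends alike. Too thin to grip while on a surface, but shut fingertips pressed on it (5 to 10 N) drag it along; where an end overhangs an edge its 40 mm width can be gripped from above. May be absent.
- lamp (a joint): angle of the swing lamp's horizontal arm about its upright post (rad), positive counter-clockwise seen from above; 0 = arm along the stand's local x (roughly away from the robot), outer stop at +0.3, inner stop at -1.45. About -1.09 brings the head over the plinth. Stays where it is left; moving it takes about 2 N at the handle.
- lamp_hinge (a point): point on the vertical hinge axis of the lamp arm, at the arm's underside, 197 mm above the table. The post (22 mm thick) stands on a round foot 100 mm across; axes as the stand's.
- lamp_handle (a point): the lamp arm's upright orange round handle, 24 mm thick, standing on the arm 150 mm from the hinge axis; the point is on its axis 245 mm above the table, the handle runs from 211 to 267 mm above the table. Local x points along the arm to the head.
- lamp_center (a point): centre of the lamp head's underside, 163 mm above the table, 237 mm from the hinge axis; the white head is 110 mm across
- dimmer (a joint): position of the lamp's dimmer grip along its track (m): 0 = off end (near the robot), 0.08 = full-brightness end stop (away from the robot). Takes about 2 N, stays where it is left.
- dimmer_top (a point): top centre of the orange dimmer grip, which is 28 mm wide across the track (local x), 20 mm along it and 40 mm tall, its top 54.5 mm above the table. It slides along its local +y. The white track is 40 mm wide, 130 mm long, 14 mm high and fixed to the table.
- bowl: bystander: loose terracotta water bowl, 90 mm across, 45 mm high; origin at the centre of its underside
- clay: bystander: loose grey-brown block of clay, 60 x 75 x 50 mm; origin at the centre of its underside
- marker: bystander: loose blue marker lying flat, about 100 mm long, 15 mm high; origin at the centre of its underside
Things that resemble listed ones, but are neither listed nor needed, are in the scene too. Leave any pink look-alike of the tile_green alone.

How it is judged:
On the way, in this order (a step that is already met when the one before it is completed fails the run):
1. the lamp has been swung out to its outer stop (value of joint lamp above 0.2 rad), for 0.2 s.
2. every strip lies on the lane of its colour (x of tile_green in the frame of lane_green between -0.022 and 0.022 m and y of tile_green in the frame of lane_green between -0.016 and 0.016 m and z of tile_green in the frame of lane_green between -0.004 and 0.005 m and angle between the x axis of each of tile_green, tile_blue, tile_red and the x axis of plinth, either way round below 0.22 rad and linear speed of each of tile_green, tile_blue, tile_red below 0.03 m/s and x of tile_blue in the frame of lane_blue between -0.022 and 0.022 m and y of tile_blue in the frame of lane_blue between -0.016 and 0.016 m and z of tile_blue in the frame of lane_blue between -0.004 and 0.005 m and x of tile_red in the frame of lane_red between -0.022 and 0.022 m and y of tile_red in the frame of lane_red between -0.016 and 0.016 m and z of tile_red in the frame of lane_red between -0.004 and 0.005 m), for 0.2 s.
At the end, for the whole second after the job is handed in: each strip present lies flat, still, on its own colour's lane: centre within 22 mm along and 16 mm across the lane centre, within 0.22 rad of its direction; lamp head still, within 40 mm (horizontally) of the plinth centre; dimmer within 4 mm of its full end stop (all of step 2 and horizontal distance between lamp_center and plinth_center below 0.04 m and value of joint dimmer above 0.076 m and velocity of joint lamp between -0.05 and 0.05 rad/s); the robot touches nothing.
It fails at once if the bowl was shifted by more than 40 mm (distance of bowl from where it was at the start of the episode above 0.04 m).
It fails at once if the clay was shifted by more than 40 mm (distance of clay from where it was at the start of the episode above 0.04 m).
It fails at once if the marker was shifted by more than 40 mm (distance of marker from where it was at the start of the episode above 0.04 m).
Of tile_green, tile_blue, tile_red only 2 to 3 are there at a start; the rules pass over those that are not, and their reading is None.
At some moment in a run one of tile_green, tile_blue, tile_red may be knocked a few centimetres aside while the robot is not near it.
It also fails if it takes over 210 s, if anything falls off the work surface, if the arm or the gripper's body presses on something with over 40 N, if the wrist force passes 120 N, or if a joint passes its speed limit or range.

### The arm

A 6-joint arm with a two-finger parallel gripper is mounted at the origin on the work surface. World frame = base frame: x ahead of the robot, y to its left, z up, the work surface at z = 0. Lengths are in m, angles in rad, forces in N, time in s.
With the tool pointing down it reaches from about 0.35 to 0.975 m from the base axis. Payload 4.9 kg.
Tool frame: the origin (TCP) lies midway between the tips of the shut fingers; the grasp point (between the pads) lies manip.tcp_to_grasp behind it (manip.tcp_to_grasp is the distance from the TCP to the grasp point, in m); z points along the fingers, y is the line along which they close (so a half turn about z gives the same grasp; the last joint's range is limited). The gripper opens to 85 mm and grips with 20 to 120 N. Pads are 22 mm wide; open, the fingers measure 114 mm over their backs; the gripper's body (76 mm by 85 mm) begins 54 mm behind the grasp point. The pads swing forward as they close: fully open they stand 13 mm farther back than shut.
Start: joints at [1.083, 0.053, 1.613, -0, 1.476, -0.119], TCP at [0.225, 0.583, 0.231] pointing down, gripper open.
Joint ranges: [-3.01, 3.01], [-1.01, 2.22], [0.06, 2.58], [-1.02, 4.17], [0.09, 2.62], [-3.14, 3.14]. Speed limits (rad/s): [2.57, 2.57, 3.14, 3.14, 3.14, 3.14].

### API

Orientations are given as a unit quaternion [w, x, y, z].
In Python, from plant import manip, grab_frame, calibration, job_done gives the robot as it stands.
- The arm moves only by the tool send_rows, never from a script. Its argument "rows" is a list of rows, each an object of numbers: "x", "y", "z": the shift along the tool's x, y, z normalised to -1 to 1, where 1 is 15 cm; "wx", "wy", "wz": the turn, a rotation vector about the tool's x, y, z normalised to -1 to 1, where 1 is pi/4 rad; "hand": the opening, from -1 (shut) to 1 (fully open). In form: [{"x": .., "y": .., "z": .., "wx": .., "wy": .., "wz": .., "hand": ..}, ...]. A call has exactly 10 rows; each row shifts and turns the commanded pose from where the row before left it, along the tool's axes as they then stand; what a row does not reach is not made up. A row lasts 1/12 s, in which the tool goes at most 41.7 mm and 7.16 degrees, less where a joint would pass 70% of its speed; a pose out of reach is approached as far as the arm can. A call with a number of a shift or a turn outside -1 to 1 is refused whole. A call with a gripper value outside its range is refused whole. The fingers move at their own pace and stop on an object; the grip force is fixed at half the most. Time passes only in rows, so rows that do not move let the fingers close, or fill a call up. It gives the time, the measured TCP pose, the force, the opening and the grip force at its end, in the units of the state.
- manip.state(): the state, without advancing time (a new reading comes with each control period).
- grab_frame(name): name is "scene" or "top" or "wrist"; returns the picture (384x512x3 uint8, blue, green, red); there is no depth.
- calibration(name): a dict with "camera_matrix" (3x3 intrinsics, pixels), "R" (3x3) and "t" (3): a world point X has camera coordinates R X + t. Camera axes: x right, y down, z forward; pixel columns grow to the right and rows downward; lengths in m; the calibration is good to about 2 mm. A picture is of the moment at which its call begins: read the wrist's pose just before it. calibration takes no time and is no camera call; for the wrist camera it gives the pose at the moment of the call.
- job_done(): hands the job in; it is judged then, once.
The state is a dict: "time": time; "joint_pos": joint angles; "joint_vel": joint speeds; "joint_efforts": joint torques, N m; "tool_pos": TCP position; "tool_rot": TCP orientation; "contact_force": force on the tool from outside, world axes, zero at the start; "ft_torque": the same for the moment, N m; "gripper_width": opening from 0.0 (shut) to 1.0 (fully open); "grasp_force": force on a finger pad.
Only numpy, scipy, OpenCV 4.12 (cv2) and the standard library are available. Lean on these libraries where they do the work, as an engineer would, in place of code of your own. Each camera call takes 0.05 s, during which the arm holds its last target. There are 200 camera calls.

## Working session

There is one attempt and no reset: what is moved stays moved. The work goes in short steps, Python scripts to look and compute and a tool call to move; the robot and the scene stay as the last step left them, time stands still between calls to the robot, and variables do not carry over. Pictures are saved under pics/ and viewed, at most 14 in all, crops included, and the job is handed in when it is done.

Besides the shell and the picture viewer there is one more tool, called after "Request:" by a JSON object that holds its "method" and its "body", one argument or row to a line. send_rows: Moves the arm, as the interface text tells. Scaled input: -1 to 1 covers 15 cm each way for a shift and pi/4 rad each way for a turn. Its arguments: {"type":"object","properties":{"rows":{"type":"array","items":{"type":"object","properties":{"x":{"type":"number","minimum":-1,"maximum":1},"y":{"type":"number","minimum":-1,"maximum":1},"z":{"type":"number","minimum":-1,"maximum":1},"wx":{"type":"number","minimum":-1,"maximum":1},"wy":{"type":"number","minimum":-1,"maximum":1},"wz":{"type":"number","minimum":-1,"maximum":1},"hand":{"type":"number"}}}}},"required":["rows"]}

```bash
ls; mkdir -p pics; python3 - <<'E'
from plant import manip, grab_frame, calibration
import cv2,numpy as np
print(manip.tcp_to_grasp, manip.state())
for n in ("scene","top"):
    im=grab_frame(n); cv2.imwrite(f"pics/{n}0.png",im)
    c=calibration(n); print(n,c)
a=cv2.imread("pics/scene0.png");b=cv2.imread("pics/top0.png")
cv2.imwrite("pics/top0b.png",cv2.resize(b,(800,600),interpolation=cv2.INTER_CUBIC))
E
```

```text
pics
0.0187 {'time': 0.0, 'joint_pos': array([ 1.08299407e+00,  5.33353624e-02,  1.61429171e+00,  6.51650453e-06,
        1.47603580e+00, -1.18990229e-01]), 'joint_vel': array([-2.05164128e-04, -1.50225586e-03, -1.05603476e-03, -5.12043185e-04,
       -6.65388412e-05,  1.14087002e-04]), 'joint_efforts': array([-1.09455159e-03, -3.93682945e+01, -3.70171916e+01, -9.23343782e-05,
        6.83884675e-03,  2.96041003e-05]), 'tool_pos': array([0.22501132, 0.58241376, 0.23007773]), 'tool_rot': array([-3.12347797e-04,  1.83362859e-01,  9.83044755e-01, -9.86864748e-04]), 'contact_force': array([ 0.47725563, -0.75110242, -0.30319223]), 'ft_torque': array([-0.03444659, -0.04113158, -0.04580972]), 'grasp_force': 0.0, 'gripper_width': 0.9992219485025664}
scene {'camera_matrix': array([[399.52954465,   0.        , 259.21446916],
       [  0.        , 399.52954465, 194.55930725],
       [  0.        ,   0.        ,   1.        ]]), 'R': array([[-0.30298943,  0.95283855, -0.01720761],
       [ 0.73369974,  0.2217071 , -0.64228549],
       [-0.60817932, -0.20723094, -0.76627231]]), 't': array([ 0.18921296, -0.25724285,  1.75815238])}
top {'camera_matrix': array([[368.13476574,   0.        , 256.33737129],
       [  0.        , 368.13476574, 187.20732463],
       [  0.        ,   0.        ,   1.        ]]), 'R': array([[ 0.01453866, -0.99983117,  0.01123637],
       [-0.99000854, -0.01597031, -0.14010011],
       [ 0.14025591, -0.00908723, -0.99007358]]), 't': array([-0.04085985,  0.50870073,  1.01461402])}
```

View pics/top0b.png

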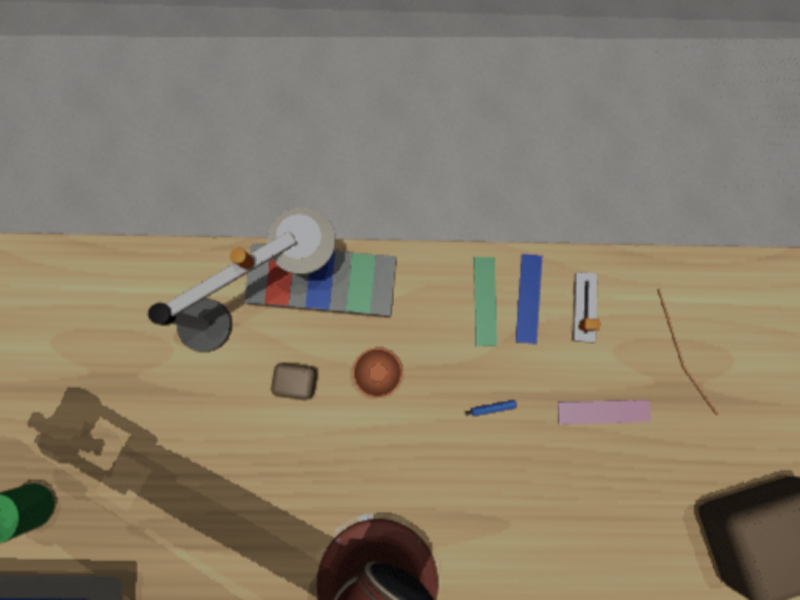

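View pics/scene0.png

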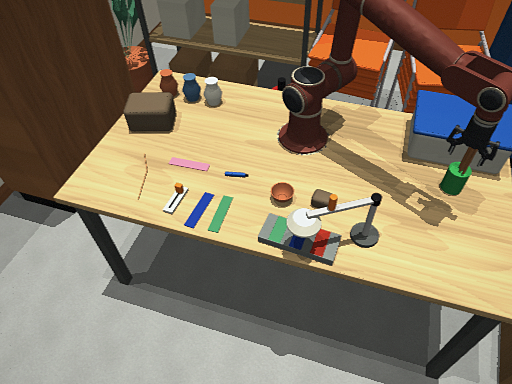

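The top view (800x600) shows a green strip at (485,300) and a blue one at (530,298). The pink look-alike is at (605,412), the dimmer at (592,325), the plinth at (320,280), and the lamp handle at (241,257) with its hinge near (160,313). There is no red strip: the only red in view is the plinth lane at (280,283).

```bash
cat > h.py <<'E'
import cv2,numpy as np
from plant import manip,grab_frame,calibration
from scipy.spatial.transform import Rotation as Ro
def ray(n,px,c=None):
    c=c or calibration(n); K,R,t=c["camera_matrix"],c["R"],c["t"]
    px=np.atleast_2d(np.float64(px))
    d=np.linalg.solve(K,np.c_[px,np.ones(len(px))].T).T@R
    return -R.T@t,d
def onz(n,px,z,c=None):
    o,d=ray(n,px,c); return o+d*((z-o[2])/d[:,2])[:,None]
def tri(p1,n1,p2,n2):
    A=0;b=0
    for n,p in((n1,p1),(n2,p2)):
        o,d=ray(n,p); d=d[0]/np.linalg.norm(d[0]); P=np.eye(3)-np.outer(d,d); A=A+P; b=b+P@o
    return np.linalg.solve(A,b)
RNG={"red":[(0,120,70,8,255,255),(172,120,70,180,255,255)],"green":[(55,60,60,90,255,255)],"blue":[(108,120,50,128,255,255)],
"orange":[(9,170,130,18,255,255)],"pink":[(150,25,100,179,119,255)]}
def blobs(im,col,amin=25):
    hsv=cv2.cvtColor(im,cv2.COLOR_BGR2HSV); m=0
    for r in RNG[col]: m=m|cv2.inRange(hsv,r[:3],r[3:])
    cs,_=cv2.findContours(m,cv2.RETR_EXTERNAL,cv2.CHAIN_APPROX_NONE)
    return [c for c in cs if cv2.contourArea(c)>amin]
def rect(n,c,z,cal=None):
    w=onz(n,c[:,0,:],z,cal)[:,:2]
    (cx,cy),(a,b),an=cv2.minAreaRect(np.float32(w*1000))
    if a<b: a,b,an=b,a,an+90
    return np.round([cx,cy],1),np.round([a,b],1),round((an+90)%180-90,1)
def show(*ns,ims=None):
    for n in ns:
        im=grab_frame(n)
        for col in RNG:
            for c in blobs(im,col):
                M=cv2.moments(c); print(n,col,cv2.contourArea(c),np.round([M["m10"]/M["m00"],M["m01"]/M["m00"]],1),"z0/32:",*rect(n,c,.0015),*rect(n,c,.032))
E
python3 - <<'E'
from h import *
show("top","scene")
im=cv2.imread("pics/top0.png")
hsv=cv2.cvtColor(im,cv2.COLOR_BGR2HSV)
s=hsv[...,1]
# table edge: columns, first saturated row
for u in (30,100,350,420,480):
    col=s[130:175,u]; print(u,130+int(np.argmax(col>70)),end=" ")
    print(onz("top",[u,130+np.argmax(col>70)],0)[0][:2])
cr=cv2.resize(im[125:225,85:425],None,fx=2.35,fy=2.35,interpolation=cv2.INTER_CUBIC); cv2.imwrite("pics/crop0.png",cr); print(cr.shape)
E
```

```text
top red 147.5 [274.8 369.1] z0/32: [  8.9 -89.4] [67.7 27.6] 0.3 [ 18.9 -87.6] [65.7 26.8] 0.3
top red 136.5 [226.5 340.3] z0/32: [81.9 42.7] [62.1 25.4] -68.4 [89.8 40.8] [60.4 24.7] -68.4
top red 315.5 [177.3 182.5] z0/32: [530.4 197.9] [84.1 44.2] -4.8 [525.6 191.6] [81.8 43. ] -4.8
top green 260.0 [  4.7 331. ] z0/32: [101.6 656.7] [80.6 30.2] 6.4 [109.  637.4] [78.3 29.3] 6.4
top green 628.0 [310.  192.5] z0/32: [ 501.8 -191.7] [163.5  37.6] 1.1 [ 497.8 -186.9] [158.9  36.6] 1.1
top green 500.5 [230.5 180.9] z0/32: [532.   43.5] [110.4  44.3] -4.3 [527.2  41.6] [107.2  43. ] -4.3
top blue 85.5 [315.7 260.6] z0/32: [ 303.9 -206.6] [80.4 11.9] -78.8 [ 305.6 -201.4] [78.1 11.6] -78.8
top blue 596.5 [338.1 190.8] z0/32: [ 508.2 -274.9] [164.7  35.3] -4.9 [ 504.  -267.8] [160.   34.3] -4.9
top blue 288.0 [204.7 184.3] z0/32: [535.2 120.5] [103.   43.2] -5.2 [530.3 116.4] [100.1  42. ] -5.2
top pink 755.0 [386.1 263.1] z0/32: [ 299.7 -410.1] [169.5  39.7] -87.5 [ 301.5 -399.1] [164.7  38.6] -87.5
scene red 293.5 [320.1 242.2] z0/32: [519.6 191. ] [109.2  45.2] -4.7 [540.1 192.3] [106.
[... 2315 characters left out ...]
[-1146.9  -130.9] [361.8  50.1] 6.6 [-1083.5  -121.3] [352.5  48.9] 6.6
scene orange 116.0 [313.4  13.1] z0/32: [-1126.7  -204.1] [356.1  34.6] 9.9 [-1063.8  -192.7] [346.9  33.7] 9.9
scene orange 1059.5 [276.8  11.7] z0/32: [-1084.5  -439.1] [413.5 268.2] -89.9 [-1022.6  -421.6] [402.8 261.3] -89.9
scene orange 60.0 [207.6   4.9] z0/32: [-1035.9  -880.7] [166.5  59.4] 15.4 [-975.3 -851.8] [162.2  57.9] 15.4
scene pink 242.0 [189.1 163.7] z0/32: [ 300.3 -410. ] [168.8  40.9] -88.2 [ 326.4 -393.3] [164.5  39.8] -88.2
30 150 [0.61528353 0.64147437]
100 151 [0.61581959 0.43405216]
350 156 [ 0.61336787 -0.31274898]
420 157 [ 0.61390459 -0.52348669]
480 158 [ 0.61392673 -0.70469377]
(235, 799, 3)
```

View pics/crop0.png

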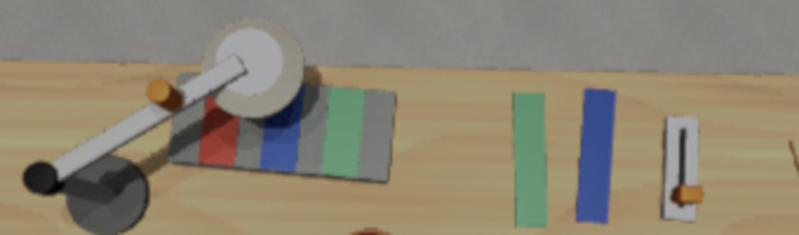

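The crop confirms the strips: the green one at crop (530,160) and the blue one at (596,156), both lying square to the far edge. The pink piece lies separately, and no red strip is present. Next I'll measure the lamp and dimmer.

```bash
python3 - <<'E'
from h import *
RNG["orange"]=[(8,150,90,19,255,255)]
T=cv2.imread("pics/top0.png");S=cv2.imread("pics/scene0.png")
def near(im,pts,amin=6):
    out=[]
    for p in pts:
        b=min(blobs(im,"orange",amin),key=lambda c:np.hypot(*(c[:,0].mean(0)-p)))
        M=cv2.moments(b); out.append((np.array([M["m10"],M["m01"]])/M["m00"],b))
    return out
# tighter: sat>190 orange
RNG["orange"]=[(8,185,90,19,255,255)]
t=near(T,[(154,165),(378,208)]);s=near(S,[(333,202),(179,188)])
for (a,ca),(b,cb) in zip(t,s):
    print(a,cv2.contourArea(ca),b,cv2.contourArea(cb),"tri",tri(a,"top",b,"scene").round(4))
print("handle z.239",onz("top",t[0][0],.239),onz("scene",s[0][0],.239))
print("grip z.035",onz("top",t[1][0],.04),onz("scene",s[1][0],.035))
# cap, foot, head
print("cap tri",tri((102.5,200.5),"top",(376,199),"scene"))
print("foot",onz("top",(130.5,208),.006),onz("scene",(364.5,234.5),.006))
# head outline in top (bright low sat) at z~.17
print("head tri",tri((192,155),"top",(304,222),"scene"))
# track white
hsv=cv2.cvtColor(T,cv2.COLOR_BGR2HSV); m=cv2.inRange(hsv,(0,0,130),(180,45,255)); m[:,:360]=0;m[:,400:]=0;m[:165]=0;m[235:]=0
cs,_=cv2.findContours(m,0,1); c=max(cs,key=cv2.contourArea); print("track",rect("top",c,.014))
E
```

```text
Traceback (most recent call last):
ValueError: min() iterable argument is empty
```

```bash
python3 - <<'E'
from h import *
T=cv2.imread("pics/top0.png");S=cv2.imread("pics/scene0.png")
HT=cv2.cvtColor(T,cv2.COLOR_BGR2HSV);HS=cv2.cvtColor(S,cv2.COLOR_BGR2HSV)
print(HT[165,154],HT[208,379],HT[230,300],HS[202,333],HS[188,179],HS[150,250])
def seg(H,p,lo):
    m=cv2.inRange(H,lo,(20,255,255)); w=np.zeros_like(m); w[p[1]-14:p[1]+15,p[0]-14:p[0]+15]=255; m&=w
    n,l,st,ce=cv2.connectedComponentsWithStats(m); i=1+np.argmax(st[1:,4]); return ce[i],st[i]
r=[]
for p,q in (((154,165),(333,202)),((379,208),(179,188))):
    a,sa=seg(HT,p,(5,160,90)); b,sb=seg(HS,q,(5,160,90)); r.append((a,b))
    print(a,sa,b,sb,"tri",tri(a,"top",b,"scene").round(4))
print("handle z.239",onz("top",r[0][0],.239),onz("scene",r[0][1],.239))
print("grip z.04",onz("top",r[1][0],.045),onz("scene",r[1][1],.035))
print("cap tri",tri((102.5,200.5),"top",(376,199),"scene"))
print("foot",onz("top",(130.5,208),.006),onz("scene",(364.5,234.5),.006))
print("head tri",tri((192,155),"top",(304,222),"scene"))
m=cv2.inRange(HT,(0,0,130),(180,45,255)); m[:,:360]=0;m[:,400:]=0;m[:165]=0;m[235:]=0
cs,_=cv2.findContours(m,0,1); c=max(cs,key=cv2.contourArea); print("track",rect("top",c,.014))
R=Ro.from_quat(np.roll(manip.state()["tool_rot"],-1)).as_matrix(); print(R.round(3))
E
```

```text
[ 20 152 163] [ 18 163 163] [ 19  90 164] [ 12 204 110] [ 12 204 106] [ 21 100 236]
[152.109375 163.09375 ] [148 159  10  10  64] [332.13888889 201.74074074] [328 194   9  17 108] tri [0.532  0.2072 0.2453]
[377.96226415 207.26415094] [374 204   9   7  53] [178.38596491 187.24561404] [175 183   8  10  57] tri [ 0.4571 -0.3789  0.0349]
handle z.239 [[0.53290993 0.21049627 0.239     ]] [[0.52740413 0.20555083 0.239     ]]
grip z.04 [[ 0.45644498 -0.37655297  0.045     ]] [[ 0.45718561 -0.3777532   0.035     ]]
cap tri [0.44761453 0.33339685 0.20382227]
foot [[0.44669831 0.3309349  0.006     ]] [[0.44725948 0.33433598 0.006     ]]
head tri [0.57083029 0.13305302 0.16283744]
track (array([ 492.7, -378.1]), array([129.8,  38. ]), -1.9)
[[-0.933  0.36  -0.001]
 [ 0.36   0.933 -0.001]
 [ 0.    -0.001 -1.   ]]
```

Request:
{"method": "send_rows", "body": {
  "rows": [
    {"z":-0.1,"wz":0.134,"hand":0.2},
    {"z":-0.1,"wz":0.134,"hand":0.2},
    {"z":-0.1,"wz":0.134,"hand":0.2},
    {"z":-0.1,"wz":0.134,"hand":0.2},
    {"z":-0.1,"wz":0.134,"hand":0.2},
    {"z":-0.1,"wz":0.134,"hand":0.2},
    {"x":-0.229,"y":0.026,"hand":0.2},
    {"x":-0.229,"y":0.026,"hand":0.2},
    {"x":-0.229,"y":0.026,"hand":0.2},
    {"x":-0.229,"y":0.026,"hand":0.2}
  ]
}}

```text
invalid input at $.rows[0]: expected keys x, y, z, wx, wy, wz, hand
```

Request:
{"method": "send_rows", "body": {
  "rows": [
    {"x":-0.229,"y":0.026,"hand":0.2},
    {"x":-0.229,"y":0.026,"hand":0.2},
    {"x":-0.229,"y":0.026,"hand":0.2},
    {"x":-0.229,"y":0.026,"hand":0.2},
    {"x":-0.229,"y":0.026,"hand":0.2},
    {"x":-0.229,"y":0.026,"hand":0.2},
    {"x":-0.229,"y":0.026,"hand":0.2},
    {"x":-0.229,"y":0.026,"hand":0.2},
    {"x":-0.2,"y":0.026,"hand":0.2},
    {"x":-0.2,"y":0.026,"hand":0.2}
  ]
}}

```text
invalid input at $.rows[0]: expected keys x, y, z, wx, wy, wz, hand
```

```bash
cat >> h.py <<'E'
def st():
    s=manip.state(); R=Ro.from_quat(np.roll(s["tool_rot"],-1)).as_matrix()
    print("t",round(s["time"],2),"pos",s["tool_pos"].round(4),"yaw_y",round(np.degrees(np.arctan2(R[1,1],R[0,1])),2),"tilt",R[:2,2].round(3),"F",s["contact_force"].round(1),"w",round(s["gripper_width"],3),"g",round(s["grasp_force"],1)); return s["tool_pos"],R
def to(*p):
    """shift to world point p in tool axes, units of rows (total)"""
    pos,R=st(); print("rows total",((np.array(p)-pos)@R/.15).round(3))
E
python3 -c "
from h import *
to(.530,.207,.222)"
```

```text
t 0.2 pos [0.2251 0.5826 0.2305] yaw_y 68.87 tilt [-0.001 -0.001] F [ 0.1 -0.7  0.3] w 0.999 g 0.0
rows total [-2.799 -1.603  0.058]
```

Request:
{"method": "send_rows", "body": {
  "rows": [
    {"x":0,"y":0,"z":-0.1,"wx":0,"wy":0,"wz":0.134,"hand":0.2},
    {"x":0,"y":0,"z":-0.1,"wx":0,"wy":0,"wz":0.134,"hand":0.2},
    {"x":0,"y":0,"z":-0.1,"wx":0,"wy":0,"wz":0.134,"hand":0.2},
    {"x":0,"y":0,"z":-0.1,"wx":0,"wy":0,"wz":0.134,"hand":0.2},
    {"x":0,"y":0,"z":-0.1,"wx":0,"wy":0,"wz":0.134,"hand":0.2},
    {"x":0,"y":0,"z":-0.1,"wx":0,"wy":0,"wz":0.134,"hand":0.2},
    {"x":-0.229,"y":0.026,"z":0,"wx":0,"wy":0,"wz":0,"hand":0.2},
    {"x":-0.229,"y":0.026,"z":0,"wx":0,"wy":0,"wz":0,"hand":0.2},
    {"x":-0.229,"y":0.026,"z":0,"wx":0,"wy":0,"wz":0,"hand":0.2},
    {"x":-0.229,"y":0.026,"z":0,"wx":0,"wy":0,"wz":0,"hand":0.2}
  ]
}}

```text
time: 1.03
tool_pos: [0.3131, 0.4746, 0.3211]
tool_rot: [0.0, 0.479, 0.878, -0.0]
contact_force: [-0.4, -0.3, 0.8]
gripper_width: 0.597
grasp_force: 0.0
```

Request:
{"method": "send_rows", "body": {
  "rows": [
    {"x":-0.229,"y":0.026,"z":0,"wx":0,"wy":0,"wz":0,"hand":0.2},
    {"x":-0.229,"y":0.026,"z":0,"wx":0,"wy":0,"wz":0,"hand":0.2},
    {"x":-0.229,"y":0.026,"z":0,"wx":0,"wy":0,"wz":0,"hand":0.2},
    {"x":-0.229,"y":0.026,"z":0,"wx":0,"wy":0,"wz":0,"hand":0.2},
    {"x":-0.229,"y":0.026,"z":0,"wx":0,"wy":0,"wz":0,"hand":0.2},
    {"x":-0.229,"y":0.026,"z":0,"wx":0,"wy":0,"wz":0,"hand":0.2},
    {"x":-0.229,"y":0.026,"z":0,"wx":0,"wy":0,"wz":0,"hand":0.2},
    {"x":-0.229,"y":0.026,"z":0,"wx":0,"wy":0,"wz":0,"hand":0.2},
    {"x":-0.2,"y":0.026,"z":0,"wx":0,"wy":0,"wz":0,"hand":0.2},
    {"x":-0.2,"y":0.026,"z":0,"wx":0,"wy":0,"wz":0,"hand":0.2}
  ]
}}

```text
time: 1.87
tool_pos: [0.527, 0.2135, 0.3211]
tool_rot: [-0.0, 0.48, 0.877, -0.0]
contact_force: [-0.3, 0.8, -0.1]
gripper_width: 0.595
grasp_force: 0.0
```

```bash
python3 -c "
from h import *
to(.530,.207,.222)
cv2.imwrite('pics/s1.png',cv2.resize(grab_frame('scene')[120:320,180:480],(750,500),interpolation=cv2.INTER_CUBIC))"
```

```text
t 1.87 pos [0.527  0.2135 0.3211] yaw_y 32.66 tilt [-0.  0.] F [-0.3  0.8 -0.1] w 0.595 g 0.0
rows total [-0.047 -0.006  0.66 ]
```

Request:
{"method": "send_rows", "body": {
  "rows": [
    {"x":-0.047,"y":0,"z":0,"wx":0,"wy":0,"wz":0,"hand":0.2},
    {"x":0,"y":0,"z":0.132,"wx":0,"wy":0,"wz":0,"hand":0.2},
    {"x":0,"y":0,"z":0.132,"wx":0,"wy":0,"wz":0,"hand":0.2},
    {"x":0,"y":0,"z":0.132,"wx":0,"wy":0,"wz":0,"hand":0.2},
    {"x":0,"y":0,"z":0.132,"wx":0,"wy":0,"wz":0,"hand":0.2},
    {"x":0,"y":0,"z":0.132,"wx":0,"wy":0,"wz":0,"hand":0.2},
    {"x":0,"y":0,"z":0,"wx":0,"wy":0,"wz":0,"hand":-0.2},
    {"x":0,"y":0,"z":0,"wx":0,"wy":0,"wz":0,"hand":-0.2},
    {"x":0,"y":0,"z":0,"wx":0,"wy":0,"wz":0,"hand":-0.2},
    {"x":0,"y":0,"z":0,"wx":0,"wy":0,"wz":0,"hand":-0.2}
  ]
}}

```text
time: 2.75
tool_pos: [0.5309, 0.2096, 0.2245]
tool_rot: [0.001, 0.479, 0.878, 0.001]
contact_force: [-0.4, 0.6, 0.9]
gripper_width: 0.401
grasp_force: 0.0
```

```bash
python3 -c "
from h import *
st()
a=cv2.resize(grab_frame('scene')[150:250,260:410],(600,400),interpolation=cv2.INTER_CUBIC)
cv2.imwrite('pics/s2.png',a)"
```

```text
t 2.75 pos [0.5309 0.2096 0.2245] yaw_y 32.72 tilt [0.003 0.001] F [-0.4  0.6  0.9] w 0.401 g 0.0
```

View pics/s2.png

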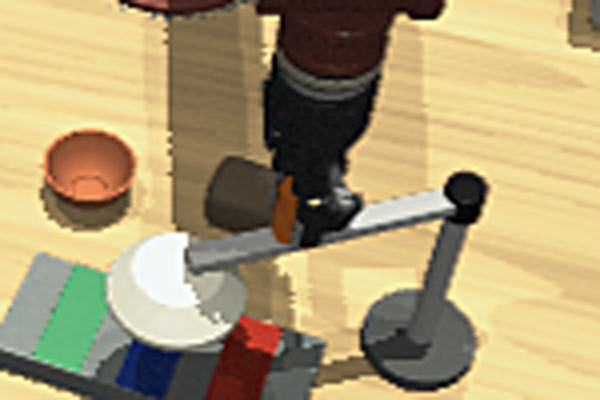

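The view shows the fingers astride the orange handle, with the handle at crop (283,210) and the front finger at (325,215). I'll check the projection numerically before swinging.

```bash
python3 - <<'E'
from h import *
c=calibration("scene")
p,R=st()
for o in ((0,0,0),(0,.02,0),(0,-.02,0),(.011,.02,0),(-.011,.02,0)):
    X=p+R@np.array(o); q=c["camera_matrix"]@(c["R"]@X+c["t"]); print(o,((q[:2]/q[2]-[260,150])*4).round(0))
print("camcentre",-c["R"].T@c["t"])
for z in (.211,.267):
    X=np.array([.530,.207,z]);q=c["camera_matrix"]@(c["R"]@X+c["t"]); print(((q[:2]/q[2]-[260,150])*4).round(0))
E
```

```text
t 2.8 pos [0.5309 0.2095 0.2244] yaw_y 32.71 tilt [0.003 0.001] F [1.1 0.1 1.5] w 0.404 g 0.0
(0, 0, 0) [290. 224.]
(0, 0.02, 0) [300. 244.]
(0, -0.02, 0) [281. 204.]
(0.011, 0.02, 0) [314. 240.]
(-0.011, 0.02, 0) [287. 247.]
camcentre [1.31534047 0.24108673 1.18525603]
[285. 233.]
[294. 186.]
```

Request:
{"method": "send_rows", "body": {
  "rows": [
    {"x":-0.015,"y":0.07,"z":0,"wx":0,"wy":0,"wz":-0.089,"hand":-0.2},
    {"x":0.0024,"y":0.07,"z":0,"wx":0,"wy":0,"wz":-0.089,"hand":-0.2},
    {"x":0.0024,"y":0.07,"z":0,"wx":0,"wy":0,"wz":-0.089,"hand":-0.2},
    {"x":0.0024,"y":0.07,"z":0,"wx":0,"wy":0,"wz":-0.089,"hand":-0.2},
    {"x":0.0024,"y":0.07,"z":0,"wx":0,"wy":0,"wz":-0.089,"hand":-0.2},
    {"x":0.0024,"y":0.07,"z":0,"wx":0,"wy":0,"wz":-0.089,"hand":-0.2},
    {"x":0.0024,"y":0.07,"z":0,"wx":0,"wy":0,"wz":-0.089,"hand":-0.2},
    {"x":0.0024,"y":0.07,"z":0,"wx":0,"wy":0,"wz":-0.089,"hand":-0.2},
    {"x":0.0024,"y":0.07,"z":0,"wx":0,"wy":0,"wz":-0.089,"hand":-0.2},
    {"x":0.0024,"y":0.07,"z":0,"wx":0,"wy":0,"wz":-0.089,"hand":-0.2}
  ]
}}

```text
time: 3.63
tool_pos: [0.5942, 0.289, 0.2234]
tool_rot: [0.0, 0.148, 0.989, -0.0]
contact_force: [-2.1, -0.1, 0.5]
gripper_width: 0.4
grasp_force: 1.0
```

```bash
python3 - <<'E'
from h import *
p,R=st(); d=p[:2]-[.447,.333]; print("r",np.hypot(*d),"ang",np.degrees(np.arctan2(d[1],d[0])))
E
```

```text
t 3.63 pos [0.5942 0.289  0.2234] yaw_y 72.92 tilt [-0. -0.] F [-2.1 -0.1  0.5] w 0.4 g 1.0
r 0.15358302312630884 ang -16.63770397411375
```

Request:
{"method": "send_rows", "body": {
  "rows": [
    {"x":0.004,"y":0.07,"z":0,"wx":0,"wy":0,"wz":-0.089,"hand":-0.2},
    {"x":0.004,"y":0.07,"z":0,"wx":0,"wy":0,"wz":-0.089,"hand":-0.2},
    {"x":0.004,"y":0.07,"z":0,"wx":0,"wy":0,"wz":-0.089,"hand":-0.2},
    {"x":0.004,"y":0.07,"z":0,"wx":0,"wy":0,"wz":-0.089,"hand":-0.2},
    {"x":0.004,"y":0.07,"z":0,"wx":0,"wy":0,"wz":-0.089,"hand":-0.2},
    {"x":0.004,"y":0.07,"z":0,"wx":0,"wy":0,"wz":-0.089,"hand":-0.2},
    {"x":0.004,"y":0.07,"z":0,"wx":0,"wy":0,"wz":-0.089,"hand":-0.2},
    {"x":0,"y":0.02,"z":0,"wx":0,"wy":0,"wz":0,"hand":-0.2},
    {"x":0,"y":0,"z":0,"wx":0,"wy":0,"wz":0,"hand":-0.2},
    {"x":0,"y":0,"z":0,"wx":0,"wy":0,"wz":0,"hand":-0.2}
  ]
}}

```text
time: 4.47
tool_pos: [0.5962, 0.3647, 0.2231]
tool_rot: [0.001, -0.093, 0.996, 0.0]
contact_force: [-0.0, 0.3, 0.6]
gripper_width: 0.401
grasp_force: 0.0
```

```bash
python3 - <<'E'
from h import *
p,R=st(); d=p[:2]-[.447,.333]; print("r",np.hypot(*d),"ang",np.degrees(np.arctan2(d[1],d[0])))
E
```

```text
t 4.47 pos [0.5962 0.3647 0.2231] yaw_y 100.7 tilt [0.001 0.   ] F [-0.   0.3  0.6] w 0.401 g 0.0
r 0.1524916356482429 ang 11.981985787857779
```

Request:
{"method": "send_rows", "body": {
  "rows": [
    {"x":0,"y":0.015,"z":0,"wx":0,"wy":0,"wz":-0.02,"hand":-0.2},
    {"x":0,"y":0.015,"z":0,"wx":0,"wy":0,"wz":-0.02,"hand":-0.2},
    {"x":0,"y":0.015,"z":0,"wx":0,"wy":0,"wz":-0.02,"hand":-0.2},
    {"x":0,"y":0.015,"z":0,"wx":0,"wy":0,"wz":-0.02,"hand":-0.2},
    {"x":0,"y":0,"z":0,"wx":0,"wy":0,"wz":0,"hand":-0.2},
    {"x":0,"y":0,"z":0,"wx":0,"wy":0,"wz":0,"hand":-0.2},
    {"x":0,"y":0,"z":0,"wx":0,"wy":0,"wz":0,"hand":-0.2},
    {"x":0,"y":0,"z":0,"wx":0,"wy":0,"wz":0,"hand":-0.2},
    {"x":0,"y":0,"z":0,"wx":0,"wy":0,"wz":0,"hand":-0.2},
    {"x":0,"y":0,"z":0,"wx":0,"wy":0,"wz":0,"hand":-0.2}
  ]
}}

```text
time: 5.3
tool_pos: [0.594, 0.3734, 0.2222]
tool_rot: [-0.0, -0.125, 0.992, 0.0]
contact_force: [0.5, 0.1, -0.4]
gripper_width: 0.397
grasp_force: 0.0
```

```bash
python3 - <<'E'
from h import *
p,R=st(); d=p[:2]-[.447,.333]; print("r",np.hypot(*d),"ang",np.degrees(np.arctan2(d[1],d[0])))
cv2.imwrite('pics/t3.png',cv2.resize(grab_frame('top')[110:230,60:260],(750,450),interpolation=cv2.INTER_CUBIC))
E
```

```text
t 5.3 pos [0.594  0.3734 0.2222] yaw_y 104.37 tilt [-0.  0.] F [ 0.5  0.1 -0.4] w 0.397 g 0.0
r 0.15242341154464983 ang 15.363406378792613
```

View pics/t3.png

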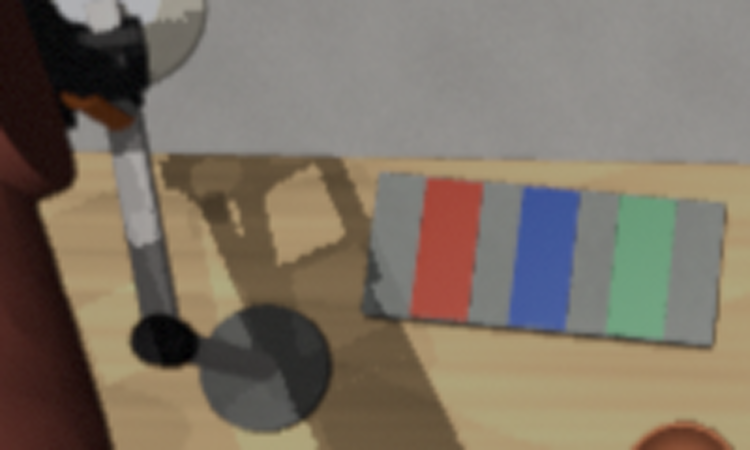

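The lamp now points away from the robot, with its arm running from crop (165,340) to (100,20), and the plinth is clear. I'll push a few mm further to meet the stop.

Request:
{"method": "send_rows", "body": {
  "rows": [
    {"x":0,"y":0.015,"z":0,"wx":0,"wy":0,"wz":-0.02,"hand":-0.2},
    {"x":0,"y":0.015,"z":0,"wx":0,"wy":0,"wz":-0.02,"hand":-0.2},
    {"x":0,"y":0.015,"z":0,"wx":0,"wy":0,"wz":-0.02,"hand":-0.2},
    {"x":0,"y":0,"z":0,"wx":0,"wy":0,"wz":0,"hand":-0.2},
    {"x":0,"y":0,"z":0,"wx":0,"wy":0,"wz":0,"hand":-0.2},
    {"x":0,"y":0,"z":0,"wx":0,"wy":0,"wz":0,"hand":-0.2},
    {"x":0,"y":0,"z":0,"wx":0,"wy":0,"wz":0,"hand":-0.2},
    {"x":0,"y":0,"z":0,"wx":0,"wy":0,"wz":0,"hand":-0.2},
    {"x":0,"y":0,"z":0,"wx":0,"wy":0,"wz":0,"hand":-0.2},
    {"x":0,"y":0,"z":0,"wx":0,"wy":0,"wz":0,"hand":-0.2}
  ]
}}

```text
time: 6.18
tool_pos: [0.5925, 0.3777, 0.2222]
tool_rot: [-0.001, -0.148, 0.989, -0.002]
contact_force: [0.1, -8.7, 1.0]
gripper_width: 0.397
grasp_force: 3.7
```

Request:
{"method": "send_rows", "body": {
  "rows": [
    {"x":0,"y":-0.06,"z":0,"wx":0,"wy":0,"wz":0,"hand":-0.1},
    {"x":0,"y":0,"z":-0.24,"wx":0,"wy":0,"wz":0,"hand":-0.1},
    {"x":0,"y":0,"z":-0.24,"wx":0,"wy":0,"wz":0,"hand":-0.1},
    {"x":0,"y":0,"z":-0.24,"wx":0,"wy":0,"wz":0,"hand":-0.1},
    {"x":0,"y":0,"z":0,"wx":0,"wy":0,"wz":0.126,"hand":-1},
    {"x":0,"y":0,"z":0,"wx":0,"wy":0,"wz":0.126,"hand":-1},
    {"x":0,"y":0,"z":0,"wx":0,"wy":0,"wz":0.126,"hand":-1},
    {"x":0,"y":0,"z":0,"wx":0,"wy":0,"wz":0,"hand":-1},
    {"x":0,"y":0,"z":0,"wx":0,"wy":0,"wz":0,"hand":-1},
    {"x":0,"y":0,"z":0,"wx":0,"wy":0,"wz":0,"hand":-1}
  ]
}}

```text
time: 7.02
tool_pos: [0.5948, 0.3713, 0.3301]
tool_rot: [-0.0, -0.002, 1.0, 0.0]
contact_force: [0.6, -1.3, 0.6]
gripper_width: -0.003
grasp_force: 0.0
```

Request:
{"method": "send_rows", "body": {
  "rows": [
    {"x":0.064,"y":-0.25,"z":0,"wx":0,"wy":0,"wz":0,"hand":-1},
    {"x":0.064,"y":-0.25,"z":0,"wx":0,"wy":0,"wz":0,"hand":-1},
    {"x":0.064,"y":-0.25,"z":0,"wx":0,"wy":0,"wz":0,"hand":-1},
    {"x":0.064,"y":-0.25,"z":0,"wx":0,"wy":0,"wz":0,"hand":-1},
    {"x":0.064,"y":-0.25,"z":0,"wx":0,"wy":0,"wz":0,"hand":-1},
    {"x":0.064,"y":-0.25,"z":0,"wx":0,"wy":0,"wz":0,"hand":-1},
    {"x":0.064,"y":-0.25,"z":0,"wx":0,"wy":0,"wz":0,"hand":-1},
    {"x":0.064,"y":-0.25,"z":0,"wx":0,"wy":0,"wz":0,"hand":-1},
    {"x":0.064,"y":-0.25,"z":0,"wx":0,"wy":0,"wz":0,"hand":-1},
    {"x":0.064,"y":-0.25,"z":0,"wx":0,"wy":0,"wz":0,"hand":-1}
  ]
}}

```text
time: 7.85
tool_pos: [0.4984, -0.0053, 0.3304]
tool_rot: [0.0, -0.002, 1.0, 0.0]
contact_force: [0.4, -0.5, -0.3]
gripper_width: 0.0
grasp_force: 0.0
```

Request:
{"method": "send_rows", "body": {
  "rows": [
    {"x":0.064,"y":-0.25,"z":0.12,"wx":0,"wy":0,"wz":0,"hand":-1},
    {"x":0.064,"y":-0.25,"z":0.12,"wx":0,"wy":0,"wz":0,"hand":-1},
    {"x":0.064,"y":-0.25,"z":0.12,"wx":0,"wy":0,"wz":0,"hand":-1},
    {"x":0.064,"y":-0.25,"z":0.12,"wx":0,"wy":0,"wz":0,"hand":-1},
    {"x":0.064,"y":-0.25,"z":0.12,"wx":0,"wy":0,"wz":0,"hand":-1},
    {"x":0.064,"y":-0.25,"z":0.12,"wx":0,"wy":0,"wz":0,"hand":-1},
    {"x":0.064,"y":-0.25,"z":0.12,"wx":0,"wy":0,"wz":0,"hand":-1},
    {"x":0.064,"y":-0.25,"z":0.12,"wx":0,"wy":0,"wz":0,"hand":-1},
    {"x":0.064,"y":-0.25,"z":0.12,"wx":0,"wy":0,"wz":0,"hand":-1},
    {"x":0.064,"y":-0.25,"z":0.12,"wx":0,"wy":0,"wz":0,"hand":-1}
  ]
}}

```text
time: 8.68
tool_pos: [0.4052, -0.3717, 0.1539]
tool_rot: [0.0, -0.001, 1.0, -0.0]
contact_force: [0.7, 0.1, 1.6]
gripper_width: -0.0
grasp_force: 0.0
```

```bash
python3 - <<'E'
from h import *
to(.405,-.375,.032)
E
```

```text
t 8.68 pos [ 0.4052 -0.3717  0.1539] yaw_y 90.15 tilt [ 0.001 -0.   ] F [0.7 0.1 1.6] w -0.0 g 0.0
rows total [ 0.002 -0.022  0.813]
```

Request:
{"method": "send_rows", "body": {
  "rows": [
    {"x":0,"y":-0.022,"z":0.163,"wx":0,"wy":0,"wz":0,"hand":-1},
    {"x":0,"y":0,"z":0.163,"wx":0,"wy":0,"wz":0,"hand":-1},
    {"x":0,"y":0,"z":0.163,"wx":0,"wy":0,"wz":0,"hand":-1},
    {"x":0,"y":0,"z":0.163,"wx":0,"wy":0,"wz":0,"hand":-1},
    {"x":0,"y":0,"z":0.163,"wx":0,"wy":0,"wz":0,"hand":-1},
    {"x":0,"y":0,"z":0,"wx":0,"wy":0,"wz":0,"hand":-1},
    {"x":-0.05,"y":0,"z":0,"wx":0,"wy":0,"wz":0,"hand":-1},
    {"x":-0.05,"y":0,"z":0,"wx":0,"wy":0,"wz":0,"hand":-1},
    {"x":-0.05,"y":0,"z":0,"wx":0,"wy":0,"wz":0,"hand":-1},
    {"x":-0.05,"y":0,"z":0,"wx":0,"wy":0,"wz":0,"hand":-1}
  ]
}}

```text
time: 9.52
tool_pos: [0.4382, -0.3744, 0.0348]
tool_rot: [0.001, -0.001, 1.0, -0.002]
contact_force: [-2.4, -0.8, 1.4]
gripper_width: -0.003
grasp_force: 1.1
```

Request:
{"method": "send_rows", "body": {
  "rows": [
    {"x":-0.05,"y":-0.002,"z":0,"wx":0,"wy":0,"wz":0,"hand":-1},
    {"x":-0.05,"y":-0.002,"z":0,"wx":0,"wy":0,"wz":0,"hand":-1},
    {"x":-0.05,"y":-0.002,"z":0,"wx":0,"wy":0,"wz":0,"hand":-1},
    {"x":-0.05,"y":-0.002,"z":0,"wx":0,"wy":0,"wz":0,"hand":-1},
    {"x":-0.05,"y":-0.002,"z":0,"wx":0,"wy":0,"wz":0,"hand":-1},
    {"x":-0.05,"y":-0.002,"z":0,"wx":0,"wy":0,"wz":0,"hand":-1},
    {"x":-0.05,"y":-0.002,"z":0,"wx":0,"wy":0,"wz":0,"hand":-1},
    {"x":-0.05,"y":-0.002,"z":0,"wx":0,"wy":0,"wz":0,"hand":-1},
    {"x":-0.02,"y":0,"z":0,"wx":0,"wy":0,"wz":0,"hand":-1},
    {"x":0,"y":0,"z":0,"wx":0,"wy":0,"wz":0,"hand":-1}
  ]
}}

```text
time: 10.35
tool_pos: [0.4999, -0.3753, 0.0321]
tool_rot: [0.0, -0.001, 1.0, 0.0]
contact_force: [0.0, 0.0, 0.0]
gripper_width: 0.003
grasp_force: 0.0
```

Request:
{"method": "send_rows", "body": {
  "rows": [
    {"x":-0.02,"y":0,"z":0,"wx":0,"wy":0,"wz":0,"hand":-1},
    {"x":-0.02,"y":0,"z":0,"wx":0,"wy":0,"wz":0,"hand":-1},
    {"x":-0.02,"y":0,"z":0,"wx":0,"wy":0,"wz":0,"hand":-1},
    {"x":-0.02,"y":0,"z":0,"wx":0,"wy":0,"wz":0,"hand":-1},
    {"x":0,"y":0,"z":0,"wx":0,"wy":0,"wz":0,"hand":-1},
    {"x":0,"y":0,"z":0,"wx":0,"wy":0,"wz":0,"hand":-1},
    {"x":0,"y":0,"z":0,"wx":0,"wy":0,"wz":0,"hand":-1},
    {"x":0,"y":0,"z":0,"wx":0,"wy":0,"wz":0,"hand":-1},
    {"x":0,"y":0,"z":0,"wx":0,"wy":0,"wz":0,"hand":-1},
    {"x":0,"y":0,"z":0,"wx":0,"wy":0,"wz":0,"hand":-1}
  ]
}}

```text
time: 11.18
tool_pos: [0.5112, -0.3755, 0.0326]
tool_rot: [0.0, -0.001, 1.0, -0.0]
contact_force: [0.1, 0.2, 0.1]
gripper_width: 0.001
grasp_force: 0.0
```

Request:
{"method": "send_rows", "body": {
  "rows": [
    {"x":-0.014,"y":0,"z":0,"wx":0,"wy":0,"wz":0,"hand":-1},
    {"x":-0.014,"y":0,"z":0,"wx":0,"wy":0,"wz":0,"hand":-1},
    {"x":-0.014,"y":0,"z":0,"wx":0,"wy":0,"wz":0,"hand":-1},
    {"x":0,"y":0,"z":0,"wx":0,"wy":0,"wz":0,"hand":-1},
    {"x":0,"y":0,"z":0,"wx":0,"wy":0,"wz":0,"hand":-1},
    {"x":0,"y":0,"z":0,"wx":0,"wy":0,"wz":0,"hand":-1},
    {"x":0,"y":0,"z":0,"wx":0,"wy":0,"wz":0,"hand":-1},
    {"x":0,"y":0,"z":0,"wx":0,"wy":0,"wz":0,"hand":-1},
    {"x":0,"y":0,"z":0,"wx":0,"wy":0,"wz":0,"hand":-1},
    {"x":0,"y":0,"z":0,"wx":0,"wy":0,"wz":0,"hand":-1}
  ]
}}

```text
time: 12.02
tool_pos: [0.514, -0.3756, 0.0325]
tool_rot: [-0.004, -0.001, 1.0, 0.001]
contact_force: [-14.0, 1.0, 9.2]
gripper_width: -0.0
grasp_force: 6.9
```

Request:
{"method": "send_rows", "body": {
  "rows": [
    {"x":0.1,"y":0,"z":0,"wx":0,"wy":0,"wz":0,"hand":-1},
    {"x":0,"y":0,"z":-0.2,"wx":0,"wy":0,"wz":0,"hand":-1},
    {"x":0,"y":0,"z":-0.2,"wx":0,"wy":0,"wz":0,"hand":-1},
    {"x":0,"y":0,"z":-0.2,"wx":0,"wy":0,"wz":0,"hand":-1},
    {"x":0,"y":-0.2,"z":0,"wx":0,"wy":0,"wz":0,"hand":-1},
    {"x":0,"y":-0.2,"z":0,"wx":0,"wy":0,"wz":0,"hand":-1},
    {"x":0,"y":-0.2,"z":0,"wx":0,"wy":0,"wz":0,"hand":-1},
    {"x":0,"y":0,"z":0,"wx":0,"wy":0,"wz":0,"hand":-1},
    {"x":0,"y":0,"z":0,"wx":0,"wy":0,"wz":0,"hand":-1},
    {"x":0,"y":0,"z":0,"wx":0,"wy":0,"wz":0,"hand":-1}
  ]
}}

```text
time: 12.85
tool_pos: [0.5024, -0.465, 0.1219]
tool_rot: [-0.0, -0.001, 1.0, 0.001]
contact_force: [-1.5, 0.6, 1.1]
gripper_width: 0.002
grasp_force: 0.0
```

```bash
cat >> h.py <<'E'
def tiles(z=.0015,box=(.4,.75,-.45,.3)):
    for n in ("top","scene"):
        im=grab_frame(n)
        for col in ("green","blue"):
            for c in blobs(im,col,60):
                r=rect(n,c,z)
                if box[0]<r[0][0]/1e3<box[1] and box[2]<r[0][1]/1e3<box[3]: print(n,col,*r)
E
python3 - <<'E'
from h import *
st(); tiles()
T=grab_frame("top"); HT=cv2.cvtColor(T,cv2.COLOR_BGR2HSV)
m=cv2.inRange(HT,(5,140,80),(21,255,255)); m[:,:360]=0; m[:,400:]=0; m[:160]=0; m[225:]=0
n,l,s,ce=cv2.connectedComponentsWithStats(m)
for i in range(1,n):
    if s[i,4]>15: print("grip",s[i],onz("top",ce[i],.045))
E
```

```text
t 12.85 pos [ 0.5024 -0.465   0.1219] yaw_y 90.06 tilt [-0.     0.001] F [-1.5  0.6  1.1] w 0.002 g 0.0
top green [ 501.8 -191.8] [164.   35.5] -0.2
top green [531.9  43.6] [109.6  43.9] -4.7
top blue [ 508.1 -274.8] [165.   35.1] -4.9
top blue [539.1 120.2] [106.1  41.7] -4.3
scene green [508.2  37.4] [109.3  46.4] -4.4
scene green [ 503.5 -191.4] [169.7  38.2] 1.2
scene blue [514.4 113.7] [109.5  44.1] -4.6
scene blue [ 509.1 -274.6] [169.1  38.4] -4.7
grip [372 178  13   7  81] [[ 0.5313359  -0.37975497  0.045     ]]
```

Request:
{"method": "send_rows", "body": {
  "rows": [
    {"x":-0.02,"y":0.212,"z":0,"wx":0,"wy":0,"wz":0,"hand":-1},
    {"x":0,"y":0.212,"z":0,"wx":0,"wy":0,"wz":0,"hand":-1},
    {"x":0,"y":0.212,"z":0,"wx":0,"wy":0,"wz":0,"hand":-1},
    {"x":0,"y":0.212,"z":0,"wx":0,"wy":0,"wz":0,"hand":-1},
    {"x":0,"y":0.212,"z":0,"wx":0,"wy":0,"wz":0,"hand":-1},
    {"x":0,"y":0.212,"z":0,"wx":0,"wy":0,"wz":0,"hand":-1},
    {"x":0,"y":0,"z":0.2,"wx":0,"wy":0,"wz":0,"hand":-1},
    {"x":0,"y":0,"z":0.2,"wx":0,"wy":0,"wz":0,"hand":-1},
    {"x":0,"y":0,"z":0.2,"wx":0,"wy":0,"wz":0,"hand":-1},
    {"x":0,"y":0,"z":0.1,"wx":0,"wy":0,"wz":0,"hand":-1}
  ]
}}

```text
time: 13.83
tool_pos: [0.5031, -0.2719, 0.0137]
tool_rot: [-0.002, -0.001, 1.0, 0.002]
contact_force: [-0.8, 0.6, 0.1]
gripper_width: 0.001
grasp_force: 0.0
```

Request:
{"method": "send_rows", "body": {
  "rows": [
    {"x":0,"y":0,"z":0.02,"wx":0,"wy":0,"wz":0,"hand":-1},
    {"x":0,"y":0,"z":0.01,"wx":0,"wy":0,"wz":0,"hand":-1},
    {"x":0,"y":0,"z":0,"wx":0,"wy":0,"wz":0,"hand":-1},
    {"x":0,"y":0,"z":0,"wx":0,"wy":0,"wz":0,"hand":-1},
    {"x":0,"y":0,"z":0,"wx":0,"wy":0,"wz":0,"hand":-1},
    {"x":0,"y":0,"z":0,"wx":0,"wy":0,"wz":0,"hand":-1},
    {"x":0,"y":0,"z":0,"wx":0,"wy":0,"wz":0,"hand":-1},
    {"x":0,"y":0,"z":0,"wx":0,"wy":0,"wz":0,"hand":-1},
    {"x":0,"y":0,"z":0,"wx":0,"wy":0,"wz":0,"hand":-1},
    {"x":0,"y":0,"z":0,"wx":0,"wy":0,"wz":0,"hand":-1}
  ]
}}

```text
time: 14.67
tool_pos: [0.5052, -0.2748, 0.013]
tool_rot: [0.0, -0.001, 1.0, -0.0]
contact_force: [0.1, -0.4, 1.4]
gripper_width: -0.003
grasp_force: 0.0
```

Request:
{"method": "send_rows", "body": {
  "rows": [
    {"x":0,"y":0,"z":0.02,"wx":0,"wy":0,"wz":0,"hand":-1},
    {"x":0,"y":0,"z":0.02,"wx":0,"wy":0,"wz":0,"hand":-1},
    {"x":0,"y":0,"z":0.02,"wx":0,"wy":0,"wz":0,"hand":-1},
    {"x":0,"y":0,"z":0.01,"wx":0,"wy":0,"wz":0,"hand":-1},
    {"x":0,"y":0,"z":0,"wx":0,"wy":0,"wz":0,"hand":-1},
    {"x":0,"y":0,"z":0,"wx":0,"wy":0,"wz":0,"hand":-1},
    {"x":0,"y":0,"z":0,"wx":0,"wy":0,"wz":0,"hand":-1},
    {"x":0,"y":0,"z":0,"wx":0,"wy":0,"wz":0,"hand":-1},
    {"x":0,"y":0,"z":0,"wx":0,"wy":0,"wz":0,"hand":-1},
    {"x":0,"y":0,"z":0,"wx":0,"wy":0,"wz":0,"hand":-1}
  ]
}}

```text
time: 15.5
tool_pos: [0.5051, -0.2747, 0.0031]
tool_rot: [-0.0, -0.001, 1.0, 0.0]
contact_force: [-3.4, 1.7, 7.2]
gripper_width: -0.004
grasp_force: 3.5
```

Request:
{"method": "send_rows", "body": {
  "rows": [
    {"x":-0.03,"y":0,"z":0,"wx":0,"wy":0,"wz":0,"hand":-1},
    {"x":-0.05,"y":0,"z":0,"wx":0,"wy":0,"wz":0,"hand":-1},
    {"x":-0.06,"y":0,"z":0,"wx":0,"wy":0,"wz":0,"hand":-1},
    {"x":-0.06,"y":0,"z":0,"wx":0,"wy":0,"wz":0,"hand":-1},
    {"x":-0.06,"y":0,"z":0,"wx":0,"wy":0,"wz":0,"hand":-1},
    {"x":-0.06,"y":0,"z":0,"wx":0,"wy":0,"wz":0,"hand":-1},
    {"x":0,"y":0,"z":0,"wx":0,"wy":0,"wz":0,"hand":-1},
    {"x":0,"y":0,"z":0,"wx":0,"wy":0,"wz":0,"hand":-1},
    {"x":0,"y":0,"z":0,"wx":0,"wy":0,"wz":0,"hand":-1},
    {"x":0,"y":0,"z":0,"wx":0,"wy":0,"wz":0,"hand":-1}
  ]
}}

```text
time: 16.33
tool_pos: [0.554, -0.2751, 0.0031]
tool_rot: [0.001, -0.001, 1.0, -0.001]
contact_force: [2.0, -1.1, 4.1]
gripper_width: -0.002
grasp_force: 1.8
```

```bash
python3 - <<'E'
from h import *
st(); tiles()
E
```

```text
t 16.33 pos [ 0.554  -0.2751  0.0031] yaw_y 90.06 tilt [ 0.002 -0.001] F [ 2.  -1.1  4.1] w -0.002 g 1.8
top green [ 509.1 -192. ] [149.5  35.7] -0.2
top green [532.1  43.5] [109.6  43.7] -4.4
top blue [539.1 120.1] [106.1  41.7] -4.2
scene green [508.1  37.6] [109.2  46.3] -4.7
scene green [ 503.3 -191.4] [170.2  38.2] 1.2
scene blue [514.4 113.7] [109.5  44.1] -4.6
scene blue [ 579.4 -277.1] [126.3  38.5] -4.4
```

Request:
{"method": "send_rows", "body": {
  "rows": [
    {"x":-0.03,"y":0,"z":0.003,"wx":0,"wy":0,"wz":0,"hand":-1},
    {"x":-0.05,"y":0,"z":0,"wx":0,"wy":0,"wz":0,"hand":-1},
    {"x":-0.05,"y":0,"z":0,"wx":0,"wy":0,"wz":0,"hand":-1},
    {"x":-0.03,"y":0,"z":0,"wx":0,"wy":0,"wz":0,"hand":-1},
    {"x":0,"y":0,"z":0,"wx":0,"wy":0,"wz":0,"hand":-1},
    {"x":0,"y":0,"z":0,"wx":0,"wy":0,"wz":0,"hand":-1},
    {"x":0,"y":0,"z":-0.04,"wx":0,"wy":0,"wz":0,"hand":-1},
    {"x":0,"y":0,"z":-0.2,"wx":0,"wy":0,"wz":0,"hand":-1},
    {"x":0,"y":0,"z":-0.2,"wx":0,"wy":0,"wz":0,"hand":-1},
    {"x":0,"y":0,"z":-0.2,"wx":0,"wy":0,"wz":0,"hand":-1}
  ]
}}

```text
time: 17.27
tool_pos: [0.575, -0.2735, 0.0966]
tool_rot: [-0.003, -0.001, 1.0, 0.001]
contact_force: [0.8, -0.5, 0.3]
gripper_width: 0.003
grasp_force: 0.0
```

Request:
{"method": "send_rows", "body": {
  "rows": [
    {"x":0.15,"y":-0.25,"z":0,"wx":0,"wy":0,"wz":0,"hand":1},
    {"x":0.15,"y":-0.25,"z":0,"wx":0,"wy":0,"wz":0,"hand":1},
    {"x":0,"y":-0.25,"z":0,"wx":0,"wy":0,"wz":0,"hand":1},
    {"x":0,"y":-0.25,"z":0,"wx":0,"wy":0,"wz":0,"hand":1},
    {"x":0,"y":0,"z":0,"wx":0,"wy":0,"wz":0,"hand":1},
    {"x":0,"y":0,"z":0,"wx":0,"wy":0,"wz":0,"hand":1},
    {"x":0,"y":0,"z":0,"wx":0,"wy":0,"wz":0,"hand":1},
    {"x":0,"y":0,"z":0,"wx":0,"wy":0,"wz":0,"hand":1},
    {"x":0,"y":0,"z":0,"wx":0,"wy":0,"wz":0,"hand":1},
    {"x":0,"y":0,"z":0,"wx":0,"wy":0,"wz":0,"hand":1}
  ]
}}

```text
time: 18.1
tool_pos: [0.5347, -0.4198, 0.0977]
tool_rot: [-0.0, -0.001, 1.0, 0.0]
contact_force: [0.7, -0.3, -0.2]
gripper_width: 0.999
grasp_force: 0.0
```

```bash
python3 - <<'E'
from h import *
tiles()
to(.65,-.28,.1)
E
```

```text
top green [ 501.8 -191.8] [164.   35.5] -0.2
top green [531.7  43.7] [109.4  43.9] -5.0
top blue [539.1 120.2] [106.1  41.7] -4.3
top blue [ 578.6 -275.3] [165.3  35.9] -5.0
scene green [508.1  37.6] [109.2  46.3] -4.7
scene green [ 503.5 -191.4] [169.7  38.2] 1.2
scene blue [514.4 113.7] [109.5  44.1] -4.6
scene blue [ 579.7 -276.3] [168.6  41.6] -4.0
t 18.2 pos [ 0.5347 -0.4203  0.098 ] yaw_y 90.13 tilt [-0.  0.] F [ 0.8 -0.1  0.5] w 0.997 g 0.0
rows total [-0.771  0.933 -0.014]
```

Request:
{"method": "send_rows", "body": {
  "rows": [
    {"x":0,"y":0,"z":0,"wx":0,"wy":0,"wz":0.105,"hand":1},
    {"x":-0.137,"y":0.197,"z":0,"wx":0,"wy":0,"wz":0,"hand":1},
    {"x":-0.137,"y":0.197,"z":0,"wx":0,"wy":0,"wz":0,"hand":1},
    {"x":-0.137,"y":0.197,"z":0,"wx":0,"wy":0,"wz":0,"hand":1},
    {"x":-0.137,"y":0.197,"z":0,"wx":0,"wy":0,"wz":0,"hand":1},
    {"x":-0.137,"y":0.197,"z":0,"wx":0,"wy":0,"wz":0,"hand":1},
    {"x":0,"y":0,"z":0,"wx":0,"wy":0,"wz":0,"hand":1},
    {"x":0,"y":0,"z":0,"wx":0,"wy":0,"wz":0,"hand":1},
    {"x":0,"y":0,"z":0,"wx":0,"wy":0,"wz":0,"hand":1},
    {"x":0,"y":0,"z":0,"wx":0,"wy":0,"wz":0,"hand":1}
  ]
}}

```text
time: 19.03
tool_pos: [0.6482, -0.283, 0.0979]
tool_rot: [-0.0, 0.041, 0.999, -0.0]
contact_force: [0.6, -0.1, 0.1]
gripper_width: 1.001
grasp_force: 0.0
```

```bash
python3 - <<'E'
from h import *
to(.6493,-.2814,-.018)
E
```

```text
t 19.03 pos [ 0.6482 -0.283   0.0979] yaw_y 85.29 tilt [-0. -0.] F [ 0.6 -0.1  0.1] w 1.001 g 0.0
rows total [-0.006  0.012  0.773]
```

Request:
{"method": "send_rows", "body": {
  "rows": [
    {"x":-0.006,"y":0.012,"z":0.19,"wx":0,"wy":0,"wz":0,"hand":1},
    {"x":0,"y":0,"z":0.19,"wx":0,"wy":0,"wz":0,"hand":1},
    {"x":0,"y":0,"z":0.19,"wx":0,"wy":0,"wz":0,"hand":1},
    {"x":0,"y":0,"z":0.19,"wx":0,"wy":0,"wz":0,"hand":1},
    {"x":0,"y":0,"z":0.01,"wx":0,"wy":0,"wz":0,"hand":1},
    {"x":0,"y":0,"z":0,"wx":0,"wy":0,"wz":0,"hand":0.2},
    {"x":0,"y":0,"z":0,"wx":0,"wy":0,"wz":0,"hand":-1},
    {"x":0,"y":0,"z":0,"wx":0,"wy":0,"wz":0,"hand":-1},
    {"x":0,"y":0,"z":0,"wx":0,"wy":0,"wz":0,"hand":-1},
    {"x":0,"y":0,"z":0,"wx":0,"wy":0,"wz":0,"hand":-1}
  ]
}}

```text
time: 19.87
tool_pos: [0.6517, -0.2818, -0.0145]
tool_rot: [0.002, 0.041, 0.999, -0.001]
contact_force: [-0.2, -1.6, 3.7]
gripper_width: 0.445
grasp_force: 59.6
```

```bash
python3 - <<'E'
from h import *
st();tiles()
cv2.imwrite('pics/s4.png',cv2.resize(grab_frame('scene')[150:270,150:300],(750,600),interpolation=cv2.INTER_CUBIC))
E
```

```text
t 19.87 pos [ 0.6517 -0.2818 -0.0145] yaw_y 85.34 tilt [ 0.004 -0.003] F [-0.2 -1.6  3.7] w 0.445 g 59.6
top green [ 553.4 -190.7] [60.9 32.8] -0.2
top green [532.2  43.4] [108.2  43.3] -4.4
top blue [539.1 120.2] [106.1  41.7] -4.3
scene green [508.1  37.6] [109.2  46.3] -4.7
scene green [ 503.3 -191.4] [170.2  38.2] 1.2
scene blue [514.4 113.7] [109.5  44.1] -4.6
scene blue [ 545.  -273.5] [102.4  38.4] -4.7
```

View pics/s4.png

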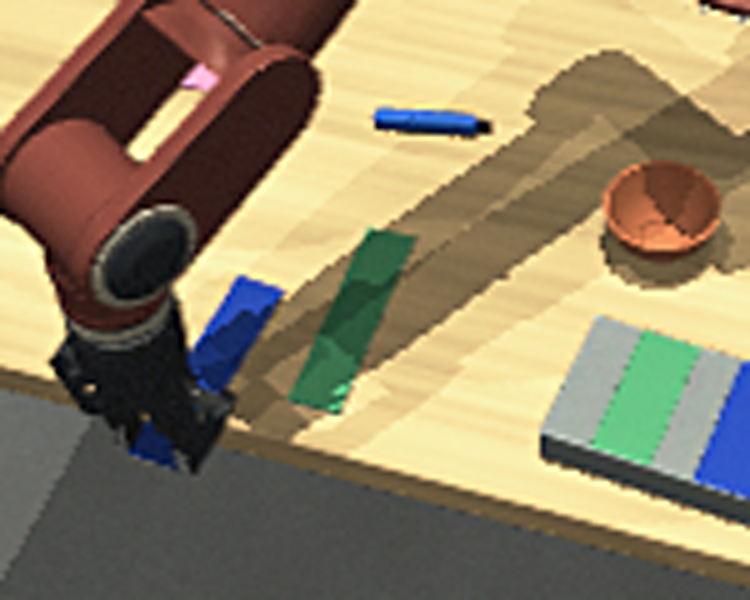

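The view shows the blue strip's overhanging end (155,445) gripped between the fingers, with the green strip and bystanders undisturbed. Next I'll lift it.

Request:
{"method": "send_rows", "body": {
  "rows": [
    {"x":0,"y":0,"z":-0.05,"wx":0,"wy":0,"wz":0,"hand":-1},
    {"x":0,"y":0,"z":-0.1,"wx":0,"wy":0,"wz":0,"hand":-1},
    {"x":0,"y":0,"z":-0.15,"wx":0,"wy":0,"wz":0,"hand":-1},
    {"x":0,"y":0,"z":-0.2,"wx":0,"wy":0,"wz":0,"hand":-1},
    {"x":0,"y":0,"z":-0.2,"wx":0,"wy":0,"wz":0,"hand":-1},
    {"x":0,"y":0,"z":-0.15,"wx":0,"wy":0,"wz":0,"hand":-1},
    {"x":0,"y":0,"z":-0.1,"wx":0,"wy":0,"wz":0,"hand":-1},
    {"x":0,"y":0,"z":0,"wx":0,"wy":0,"wz":0,"hand":-1},
    {"x":0,"y":0,"z":0,"wx":0,"wy":0,"wz":0,"hand":-1},
    {"x":0,"y":0,"z":0,"wx":0,"wy":0,"wz":0,"hand":-1}
  ]
}}

```text
time: 20.85
tool_pos: [0.6487, -0.2798, 0.1227]
tool_rot: [-0.002, 0.041, 0.999, 0.001]
contact_force: [-0.7, -0.1, -0.8]
gripper_width: 0.448
grasp_force: 60.1
```

```bash
python3 - <<'E'
from h import *
p,R=st()
z=p[2]+.0187
print("tile plane z",z); tiles(z,(.3,.9,-.4,-.2))
for n in ("top","scene"):
    im=grab_frame(n)
    for c in blobs(im,"blue",100)+blobs(im,"green",100)+blobs(im,"red",100):
        r=rect(n,c,.032)
        if .4<r[0][0]/1e3<.65 and 0<r[0][1]/1e3<.3: print(n,"lane",*r)
to(.607,.1111,.13)
E
```

```text
t 20.85 pos [ 0.6487 -0.2798  0.1227] yaw_y 85.34 tilt [-0.003  0.002] F [-0.7 -0.1 -0.8] w 0.448 g 60.1
tile plane z 0.14137086719130082
scene blue [ 542.  -269.1] [94.5 37.3] -3.8
top lane [534.1 116.1] [103.1  40.5] -4.3
top lane [527.2  41.6] [106.2  42.4] -4.4
top lane [538.7 190.7] [107.1  42. ] -3.9
scene lane [535. 117.] [106.7  43. ] -4.6
scene lane [528.9  42.8] [106.5  45. ] -4.6
scene lane [540.  191.6] [107.3  43.6] -3.7
t 21.05 pos [ 0.6489 -0.2799  0.1225] yaw_y 85.34 tilt [-0.003  0.002] F [-1.1  0.3 -0.2] w 0.441 g 60.1
rows total [ 0.49   2.576 -0.044]
```

Request:
{"method": "send_rows", "body": {
  "rows": [
    {"x":0.02,"y":0.1,"z":0,"wx":0,"wy":0,"wz":0,"hand":-1},
    {"x":0.04,"y":0.2,"z":0,"wx":0,"wy":0,"wz":0,"hand":-1},
    {"x":0.04,"y":0.2,"z":0,"wx":0,"wy":0,"wz":0,"hand":-1},
    {"x":0.04,"y":0.2,"z":0,"wx":0,"wy":0,"wz":0,"hand":-1},
    {"x":0.04,"y":0.2,"z":0,"wx":0,"wy":0,"wz":0,"hand":-1},
    {"x":0.04,"y":0.2,"z":0,"wx":0,"wy":0,"wz":0,"hand":-1},
    {"x":0.04,"y":0.2,"z":0,"wx":0,"wy":0,"wz":0,"hand":-1},
    {"x":0.04,"y":0.2,"z":0,"wx":0,"wy":0,"wz":0,"hand":-1},
    {"x":0.04,"y":0.2,"z":0,"wx":0,"wy":0,"wz":0,"hand":-1},
    {"x":0.04,"y":0.2,"z":0,"wx":0,"wy":0,"wz":0,"hand":-1}
  ]
}}

```text
time: 21.88
tool_pos: [0.6152, 0.0105, 0.1244]
tool_rot: [-0.0, 0.041, 0.999, 0.0]
contact_force: [1.1, -0.6, -0.2]
gripper_width: 0.446
grasp_force: 60.2
```

Request:
{"method": "send_rows", "body": {
  "rows": [
    {"x":0.04,"y":0.2,"z":0,"wx":0,"wy":0,"wz":0,"hand":-1},
    {"x":0.04,"y":0.2,"z":0,"wx":0,"wy":0,"wz":0,"hand":-1},
    {"x":0.04,"y":0.2,"z":0,"wx":0,"wy":0,"wz":0,"hand":-1},
    {"x":0.01,"y":0.076,"z":0,"wx":0,"wy":0,"wz":0,"hand":-1},
    {"x":0,"y":0,"z":0,"wx":0,"wy":0,"wz":0,"hand":-1},
    {"x":0,"y":0,"z":0,"wx":0,"wy":0,"wz":0,"hand":-1},
    {"x":0,"y":0,"z":0,"wx":0,"wy":0,"wz":0,"hand":-1},
    {"x":0,"y":0,"z":0,"wx":0,"wy":0,"wz":0,"hand":-1},
    {"x":0,"y":0,"z":0,"wx":0,"wy":0,"wz":0,"hand":-1},
    {"x":0,"y":0,"z":0,"wx":0,"wy":0,"wz":0,"hand":-1}
  ]
}}

```text
time: 22.72
tool_pos: [0.6052, 0.1098, 0.1249]
tool_rot: [-0.0, 0.041, 0.999, -0.0]
contact_force: [0.2, 0.3, -0.1]
gripper_width: 0.444
grasp_force: 60.2
```

```bash
python3 - <<'E'
from h import *
to(.6043,.1111,.016)
tiles(.1415,(.3,.9,0,.2))
for n in ("top","scene"): cv2.imwrite(f'pics/{n}5.png',grab_frame(n))
a=cv2.imread('pics/top5.png')[110:250,140:320]; b=cv2.imread('pics/scene5.png')[130:270,230:410]
cv2.imwrite('pics/c5.png',cv2.resize(np.hstack([a,b]),(792,308),interpolation=cv2.INTER_CUBIC))
E
```

```text
t 22.72 pos [0.6052 0.1098 0.1249] yaw_y 85.25 tilt [-0. -0.] F [ 0.2  0.3 -0.1] w 0.444 g 60.2
rows total [0.007 0.008 0.726]
top green [509.9  34.7] [95.7 38.2] -4.4
scene green [615.6  60.9] [72.8 40.5] -5.8
scene blue [616.3 120. ] [81.1 57. ] -4.2
```

View pics/c5.png

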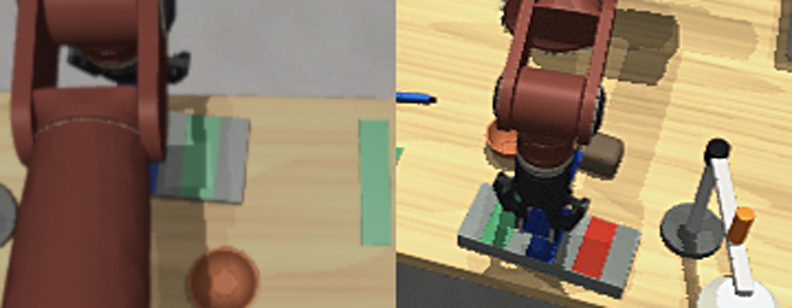

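The arm hides the strip from above. The scene half shows the gripper over the blue lane at (540,235), and the lamp is out of the way on the right.

Request:
{"method": "send_rows", "body": {
  "rows": [
    {"x":0.007,"y":0.008,"z":0.136,"wx":0,"wy":0,"wz":0,"hand":-1},
    {"x":0,"y":0,"z":0.136,"wx":0,"wy":0,"wz":0,"hand":-1},
    {"x":0,"y":0,"z":0.136,"wx":0,"wy":0,"wz":0,"hand":-1},
    {"x":0,"y":0,"z":0.136,"wx":0,"wy":0,"wz":0,"hand":-1},
    {"x":0,"y":0,"z":0.116,"wx":0,"wy":0,"wz":0,"hand":-1},
    {"x":0,"y":0,"z":0.01,"wx":0,"wy":0,"wz":0,"hand":-1},
    {"x":0,"y":0,"z":0,"wx":0,"wy":0,"wz":0,"hand":-1},
    {"x":0,"y":0,"z":0,"wx":0,"wy":0,"wz":0,"hand":-1},
    {"x":0,"y":0,"z":0,"wx":0,"wy":0,"wz":0,"hand":-1},
    {"x":0,"y":0,"z":0,"wx":0,"wy":0,"wz":0,"hand":-1}
  ]
}}

```text
time: 23.75
tool_pos: [0.6051, 0.1122, 0.026]
tool_rot: [0.001, 0.041, 0.999, 0.0]
contact_force: [0.2, 0.9, -1.0]
gripper_width: 0.445
grasp_force: 60.4
```

Request:
{"method": "send_rows", "body": {
  "rows": [
    {"x":0,"y":0,"z":0.01,"wx":0,"wy":0,"wz":0,"hand":-1},
    {"x":0,"y":0,"z":0.01,"wx":0,"wy":0,"wz":0,"hand":-1},
    {"x":0,"y":0,"z":0.01,"wx":0,"wy":0,"wz":0,"hand":-1},
    {"x":0,"y":0,"z":0,"wx":0,"wy":0,"wz":0,"hand":-1},
    {"x":0,"y":0,"z":0,"wx":0,"wy":0,"wz":0,"hand":-1},
    {"x":0,"y":0,"z":0,"wx":0,"wy":0,"wz":0,"hand":-1},
    {"x":0,"y":0,"z":0,"wx":0,"wy":0,"wz":0,"hand":-1},
    {"x":0,"y":0,"z":0,"wx":0,"wy":0,"wz":0,"hand":-1},
    {"x":0,"y":0,"z":0,"wx":0,"wy":0,"wz":0,"hand":-1},
    {"x":0,"y":0,"z":0,"wx":0,"wy":0,"wz":0,"hand":-1}
  ]
}}

```text
time: 24.58
tool_pos: [0.6042, 0.1121, 0.02]
tool_rot: [0.0, 0.041, 0.999, 0.0]
contact_force: [0.7, -0.5, -0.8]
gripper_width: 0.447
grasp_force: 60.4
```

```bash
python3 - <<'E'
from h import *
to(.6043,.1111,.016)
E
```

```text
t 24.58 pos [0.6042 0.1121 0.02  ] yaw_y 85.34 tilt [ 0. -0.] F [ 0.7 -0.5 -0.8] w 0.447 g 60.4
rows total [-0.001 -0.007  0.027]
```

Request:
{"method": "send_rows", "body": {
  "rows": [
    {"x":0,"y":-0.005,"z":0.007,"wx":0,"wy":0,"wz":0,"hand":-1},
    {"x":0,"y":0,"z":0.007,"wx":0,"wy":0,"wz":0,"hand":-1},
    {"x":0,"y":0,"z":0.007,"wx":0,"wy":0,"wz":0,"hand":-1},
    {"x":0,"y":0,"z":0.007,"wx":0,"wy":0,"wz":0,"hand":-1},
    {"x":0,"y":0,"z":0,"wx":0,"wy":0,"wz":0,"hand":-1},
    {"x":0,"y":0,"z":0,"wx":0,"wy":0,"wz":0,"hand":-1},
    {"x":0,"y":0,"z":0,"wx":0,"wy":0,"wz":0,"hand":-1},
    {"x":0,"y":0,"z":0,"wx":0,"wy":0,"wz":0,"hand":-1},
    {"x":0,"y":0,"z":0,"wx":0,"wy":0,"wz":0,"hand":-1},
    {"x":0,"y":0,"z":0,"wx":0,"wy":0,"wz":0,"hand":-1}
  ]
}}

```text
time: 25.42
tool_pos: [0.6043, 0.1113, 0.0175]
tool_rot: [-0.0, 0.041, 0.999, -0.0]
contact_force: [-5.9, -1.3, 9.3]
gripper_width: 0.444
grasp_force: 61.2
```

Request:
{"method": "send_rows", "body": {
  "rows": [
    {"x":0,"y":0,"z":-0.004,"wx":0,"wy":0,"wz":0,"hand":0.2},
    {"x":0,"y":0,"z":0,"wx":0,"wy":0,"wz":0,"hand":0.3},
    {"x":0,"y":0,"z":0,"wx":0,"wy":0,"wz":0,"hand":0.5},
    {"x":0,"y":0,"z":0,"wx":0,"wy":0,"wz":0,"hand":0.5},
    {"x":0,"y":0,"z":-0.1,"wx":0,"wy":0,"wz":0,"hand":0.5},
    {"x":0,"y":0,"z":-0.2,"wx":0,"wy":0,"wz":0,"hand":0.5},
    {"x":0,"y":0,"z":-0.2,"wx":0,"wy":0,"wz":0,"hand":0.5},
    {"x":0,"y":0,"z":-0.2,"wx":0,"wy":0,"wz":0,"hand":-1},
    {"x":0,"y":-0.2,"z":0,"wx":0,"wy":0,"wz":0,"hand":-1},
    {"x":0,"y":-0.2,"z":0,"wx":0,"wy":0,"wz":0,"hand":-1}
  ]
}}

```text
time: 26.25
tool_pos: [0.6012, 0.0519, 0.1247]
tool_rot: [0.003, 0.039, 0.999, 0.0]
contact_force: [-0.2, -1.6, -0.7]
gripper_width: 0.326
grasp_force: 0.0
```

Request:
{"method": "send_rows", "body": {
  "rows": [
    {"x":0.04,"y":-0.22,"z":0,"wx":0,"wy":0,"wz":-0.105,"hand":-1},
    {"x":0.12,"y":-0.22,"z":0,"wx":0,"wy":0,"wz":0,"hand":-1},
    {"x":0.12,"y":-0.22,"z":0,"wx":0,"wy":0,"wz":0,"hand":-1},
    {"x":0.12,"y":-0.22,"z":0,"wx":0,"wy":0,"wz":0,"hand":-1},
    {"x":0.12,"y":-0.22,"z":0,"wx":0,"wy":0,"wz":0,"hand":-1},
    {"x":0.12,"y":-0.22,"z":0,"wx":0,"wy":0,"wz":0,"hand":-1},
    {"x":0,"y":-0.2,"z":0,"wx":0,"wy":0,"wz":0,"hand":-1},
    {"x":0,"y":-0.2,"z":0,"wx":0,"wy":0,"wz":0,"hand":-1},
    {"x":0,"y":0,"z":0,"wx":0,"wy":0,"wz":0,"hand":-1},
    {"x":0,"y":0,"z":0,"wx":0,"wy":0,"wz":0,"hand":-1}
  ]
}}

```text
time: 27.08
tool_pos: [0.5005, -0.2072, 0.1212]
tool_rot: [-0.0, 0.001, 1.0, 0.0]
contact_force: [0.4, 0.2, 0.6]
gripper_width: 0.004
grasp_force: 0.0
```

```bash
python3 - <<'E'
from h import *
to(.5,-.1915,.032)
tiles(); print("z34"); tiles(.035,(.3,.9,0,.2))
cv2.imwrite('pics/t6.png',cv2.resize(grab_frame('scene')[150:270,180:380],(750,450),interpolation=cv2.INTER_CUBIC))
E
```

```text
t 27.08 pos [ 0.5005 -0.2072  0.1212] yaw_y 89.9 tilt [-0.  0.] F [0.4 0.2 0.6] w 0.004 g 0.0
rows total [0.003 0.104 0.595]
top green [ 553.4 -190.7] [60.9 32.8] -0.2
top green [532.   43.2] [109.7  44. ] -4.1
top blue [537.6 120.2] [170.4  41.5] -4.1
scene green [508.1  37.6] [109.2  46.3] -4.7
scene green [ 503.2 -191.1] [170.2  38.8] 1.0
scene blue [510.6 113.8] [172.9  43.6] -4.3
z34
top green [526.7  41.1] [106.3  42.6] -4.1
top blue [532.1 115.8] [165.1  40.3] -4.1
scene green [531.   43.3] [106.1  45. ] -4.7
scene blue [533.4 117.4] [168.   42.4] -4.3
```

View pics/t6.png

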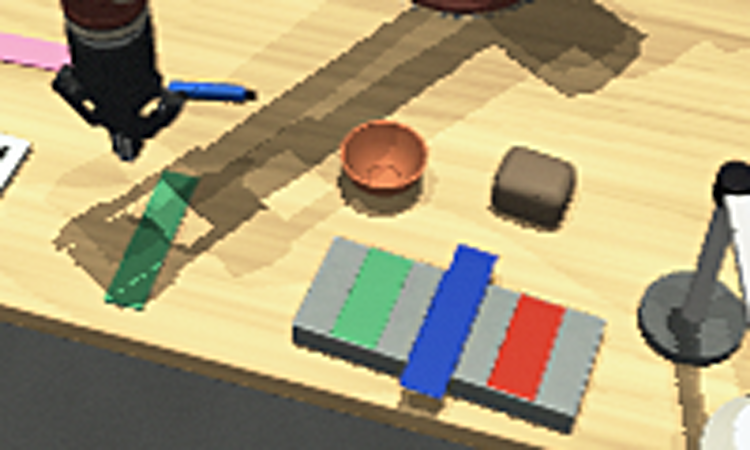

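The blue strip lies flat, straight and centred on its lane at crop (450,320). The green strip at (153,240) is unmoved, as are the bowl, clay and marker. Next I'll press and drag the green strip.

Request:
{"method": "send_rows", "body": {
  "rows": [
    {"x":0,"y":0.104,"z":0,"wx":0,"wy":0,"wz":0,"hand":-1},
    {"x":0,"y":0,"z":0.2,"wx":0,"wy":0,"wz":0,"hand":-1},
    {"x":0,"y":0,"z":0.2,"wx":0,"wy":0,"wz":0,"hand":-1},
    {"x":0,"y":0,"z":0.2,"wx":0,"wy":0,"wz":0,"hand":-1},
    {"x":0,"y":0,"z":0.1,"wx":0,"wy":0,"wz":0,"hand":-1},
    {"x":0,"y":0,"z":0,"wx":0,"wy":0,"wz":0,"hand":-1},
    {"x":0,"y":0,"z":0,"wx":0,"wy":0,"wz":0,"hand":-1},
    {"x":0,"y":0,"z":0,"wx":0,"wy":0,"wz":0,"hand":-1},
    {"x":0,"y":0,"z":0,"wx":0,"wy":0,"wz":0,"hand":-1},
    {"x":0,"y":0,"z":0,"wx":0,"wy":0,"wz":0,"hand":-1}
  ]
}}

```text
time: 28.17
tool_pos: [0.5021, -0.191, 0.0183]
tool_rot: [0.002, -0.001, 1.0, -0.001]
contact_force: [-1.0, -0.1, 0.3]
gripper_width: 0.001
grasp_force: 0.0
```

Request:
{"method": "send_rows", "body": {
  "rows": [
    {"x":0,"y":0,"z":0.02,"wx":0,"wy":0,"wz":0,"hand":-1},
    {"x":0,"y":0,"z":0.02,"wx":0,"wy":0,"wz":0,"hand":-1},
    {"x":0,"y":0,"z":0.02,"wx":0,"wy":0,"wz":0,"hand":-1},
    {"x":0,"y":0,"z":0.02,"wx":0,"wy":0,"wz":0,"hand":-1},
    {"x":0,"y":0,"z":0.005,"wx":0,"wy":0,"wz":0,"hand":-1},
    {"x":0,"y":0,"z":0,"wx":0,"wy":0,"wz":0,"hand":-1},
    {"x":0,"y":0,"z":0,"wx":0,"wy":0,"wz":0,"hand":-1},
    {"x":0,"y":0,"z":0,"wx":0,"wy":0,"wz":0,"hand":-1},
    {"x":0,"y":0,"z":0,"wx":0,"wy":0,"wz":0,"hand":-1},
    {"x":0,"y":0,"z":0,"wx":0,"wy":0,"wz":0,"hand":-1}
  ]
}}

```text
time: 29.0
tool_pos: [0.5008, -0.1904, 0.0036]
tool_rot: [0.0, -0.001, 1.0, -0.0]
contact_force: [-0.3, -0.1, 0.1]
gripper_width: -0.001
grasp_force: 0.0
```

Request:
{"method": "send_rows", "body": {
  "rows": [
    {"x":0,"y":0,"z":0.005,"wx":0,"wy":0,"wz":0,"hand":-1},
    {"x":0,"y":0,"z":0.005,"wx":0,"wy":0,"wz":0,"hand":-1},
    {"x":0,"y":0,"z":0,"wx":0,"wy":0,"wz":0,"hand":-1},
    {"x":0,"y":0,"z":0,"wx":0,"wy":0,"wz":0,"hand":-1},
    {"x":0,"y":0,"z":0,"wx":0,"wy":0,"wz":0,"hand":-1},
    {"x":0,"y":0,"z":0,"wx":0,"wy":0,"wz":0,"hand":-1},
    {"x":0,"y":0,"z":0,"wx":0,"wy":0,"wz":0,"hand":-1},
    {"x":0,"y":0,"z":0,"wx":0,"wy":0,"wz":0,"hand":-1},
    {"x":0,"y":0,"z":0,"wx":0,"wy":0,"wz":0,"hand":-1},
    {"x":0,"y":0,"z":0,"wx":0,"wy":0,"wz":0,"hand":-1}
  ]
}}

```text
time: 29.83
tool_pos: [0.5009, -0.1904, 0.003]
tool_rot: [-0.0, -0.001, 1.0, 0.0]
contact_force: [-2.4, 0.9, 6.8]
gripper_width: -0.0
grasp_force: 3.3
```

Request:
{"method": "send_rows", "body": {
  "rows": [
    {"x":-0.03,"y":0,"z":0.002,"wx":0,"wy":0,"wz":0,"hand":-1},
    {"x":-0.05,"y":0,"z":0,"wx":0,"wy":0,"wz":0,"hand":-1},
    {"x":-0.06,"y":0,"z":0,"wx":0,"wy":0,"wz":0,"hand":-1},
    {"x":-0.06,"y":0,"z":0,"wx":0,"wy":0,"wz":0,"hand":-1},
    {"x":-0.06,"y":0,"z":0.002,"wx":0,"wy":0,"wz":0,"hand":-1},
    {"x":-0.06,"y":0,"z":0,"wx":0,"wy":0,"wz":0,"hand":-1},
    {"x":-0.06,"y":0,"z":0,"wx":0,"wy":0,"wz":0,"hand":-1},
    {"x":-0.06,"y":0,"z":0,"wx":0,"wy":0,"wz":0,"hand":-1},
    {"x":-0.06,"y":0,"z":0,"wx":0,"wy":0,"wz":0,"hand":-1},
    {"x":-0.017,"y":0,"z":0,"wx":0,"wy":0,"wz":0,"hand":-1}
  ]
}}

```text
time: 30.67
tool_pos: [0.579, -0.191, 0.003]
tool_rot: [-0.0, -0.001, 1.0, -0.001]
contact_force: [-9.4, -1.9, 14.9]
gripper_width: -0.001
grasp_force: 7.1
```

Request:
{"method": "send_rows", "body": {
  "rows": [
    {"x":0,"y":0,"z":0,"wx":0,"wy":0,"wz":0,"hand":-1},
    {"x":0,"y":0,"z":0,"wx":0,"wy":0,"wz":0,"hand":-1},
    {"x":0,"y":0,"z":-0.04,"wx":0,"wy":0,"wz":0,"hand":-1},
    {"x":0,"y":0,"z":-0.2,"wx":0,"wy":0,"wz":0,"hand":-1},
    {"x":0,"y":0,"z":-0.2,"wx":0,"wy":0,"wz":0,"hand":-1},
    {"x":0,"y":0,"z":-0.2,"wx":0,"wy":0,"wz":0,"hand":-1},
    {"x":0,"y":-0.25,"z":0,"wx":0,"wy":0,"wz":0,"hand":1},
    {"x":0,"y":-0.25,"z":0,"wx":0,"wy":0,"wz":0,"hand":1},
    {"x":0,"y":-0.25,"z":0,"wx":0,"wy":0,"wz":0,"hand":1},
    {"x":0,"y":-0.25,"z":0,"wx":0,"wy":0,"wz":0,"hand":1}
  ]
}}

```text
time: 31.5
tool_pos: [0.5785, -0.3416, 0.098]
tool_rot: [0.0, -0.001, 1.0, -0.0]
contact_force: [1.1, -0.5, -0.3]
gripper_width: 0.565
grasp_force: 0.0
```

```bash
python3 - <<'E'
from h import *
tiles(box=(.4,.8,-.4,-.1))
to(.65,-.19,.1)
E
```

```text
top green [ 578.4 -192.7] [163.7  37. ] 0.9
scene green [ 579.7 -191.1] [169.7  43.4] -0.2
t 31.6 pos [ 0.578  -0.3453  0.098 ] yaw_y 89.78 tilt [ 0.001 -0.002] F [-0.1  0.1  1.2] w 0.736 g 0.0
rows total [-0.476  1.037 -0.015]
```

Request:
{"method": "send_rows", "body": {
  "rows": [
    {"x":-0.094,"y":0.204,"z":0,"wx":0,"wy":0,"wz":0,"hand":1},
    {"x":-0.094,"y":0.204,"z":0,"wx":0,"wy":0,"wz":0,"hand":1},
    {"x":-0.094,"y":0.204,"z":0,"wx":0,"wy":0,"wz":0,"hand":1},
    {"x":-0.094,"y":0.204,"z":0,"wx":0,"wy":0,"wz":0,"hand":1},
    {"x":-0.094,"y":0.204,"z":0,"wx":0,"wy":0,"wz":0,"hand":1},
    {"x":0,"y":0,"z":0,"wx":0,"wy":0,"wz":0,"hand":1},
    {"x":0,"y":0,"z":0,"wx":0,"wy":0,"wz":0,"hand":1},
    {"x":0,"y":0,"z":0,"wx":0,"wy":0,"wz":0,"hand":1},
    {"x":0,"y":0,"z":0,"wx":0,"wy":0,"wz":0,"hand":1},
    {"x":0,"y":0,"z":0,"wx":0,"wy":0,"wz":0,"hand":1}
  ]
}}

```text
time: 32.43
tool_pos: [0.6483, -0.1882, 0.0974]
tool_rot: [-0.0, 0.0, 1.0, -0.0]
contact_force: [-0.5, -0.6, -0.7]
gripper_width: 0.999
grasp_force: 0.0
```

```bash
python3 - <<'E'
from h import *
tiles(box=(.4,.8,-.4,-.1))
to(.649,-.1914,-.018)
E
```

```text
scene green [ 612.2 -191.4] [104.   41.7] 1.2
t 32.53 pos [ 0.6484 -0.1882  0.0975] yaw_y 89.98 tilt [-0.  0.] F [-0.   0.2 -0.3] w 1.004 g 0.0
rows total [-0.004 -0.022  0.77 ]
```

Request:
{"method": "send_rows", "body": {
  "rows": [
    {"x":-0.004,"y":-0.022,"z":0.19,"wx":0,"wy":0,"wz":0,"hand":1},
    {"x":0,"y":0,"z":0.19,"wx":0,"wy":0,"wz":0,"hand":1},
    {"x":0,"y":0,"z":0.19,"wx":0,"wy":0,"wz":0,"hand":1},
    {"x":0,"y":0,"z":0.19,"wx":0,"wy":0,"wz":0,"hand":1},
    {"x":0,"y":0,"z":0.01,"wx":0,"wy":0,"wz":0,"hand":1},
    {"x":0,"y":0,"z":0,"wx":0,"wy":0,"wz":0,"hand":0.2},
    {"x":0,"y":0,"z":0,"wx":0,"wy":0,"wz":0,"hand":-1},
    {"x":0,"y":0,"z":0,"wx":0,"wy":0,"wz":0,"hand":-1},
    {"x":0,"y":0,"z":0,"wx":0,"wy":0,"wz":0,"hand":-1},
    {"x":0,"y":0,"z":0,"wx":0,"wy":0,"wz":0,"hand":-1}
  ]
}}

```text
time: 33.37
tool_pos: [0.6514, -0.1914, -0.0151]
tool_rot: [0.002, -0.001, 1.0, -0.001]
contact_force: [0.6, -0.4, 3.4]
gripper_width: 0.445
grasp_force: 59.6
```

Request:
{"method": "send_rows", "body": {
  "rows": [
    {"x":0,"y":0,"z":-0.05,"wx":0,"wy":0,"wz":0,"hand":-1},
    {"x":0,"y":0,"z":-0.1,"wx":0,"wy":0,"wz":0,"hand":-1},
    {"x":0,"y":0,"z":-0.15,"wx":0,"wy":0,"wz":0,"hand":-1},
    {"x":0,"y":0,"z":-0.2,"wx":0,"wy":0,"wz":0,"hand":-1},
    {"x":0,"y":0,"z":-0.2,"wx":0,"wy":0,"wz":0,"hand":-1},
    {"x":0,"y":0,"z":-0.15,"wx":0,"wy":0,"wz":0,"hand":-1},
    {"x":0,"y":0,"z":-0.1,"wx":0,"wy":0,"wz":0,"hand":-1},
    {"x":0,"y":0,"z":0,"wx":0,"wy":0,"wz":0.05,"hand":-1},
    {"x":0,"y":0,"z":0,"wx":0,"wy":0,"wz":0.05,"hand":-1},
    {"x":0,"y":0,"z":0,"wx":0,"wy":0,"wz":0,"hand":-1}
  ]
}}

```text
time: 34.2
tool_pos: [0.6494, -0.1904, 0.1254]
tool_rot: [0.0, 0.039, 0.999, -0.0]
contact_force: [-0.6, 0.4, -0.6]
gripper_width: 0.445
grasp_force: 60.1
```

```bash
python3 - <<'E'
from h import *
p,R=st()
tiles(p[2]+.0187,box=(.4,.8,-.4,-.1)); tiles(.035,(.3,.9,0,.2))
to(.5278+.0698,.042-.0055,.125)
E
```

```text
t 34.2 pos [ 0.6494 -0.1904  0.1254] yaw_y 85.53 tilt [ 0.001 -0.   ] F [-0.6  0.4 -0.6] w 0.445 g 60.1
scene green [ 541.8 -182.2] [92.1 37.9] -3.7
top green [526.6  41.5] [106.2  42.3] -4.4
top blue [532.1 116.1] [165.1  40.1] -4.4
scene green [531.   43.3] [106.1  45. ] -4.7
scene blue [533.4 117.4] [168.   42.4] -4.3
t 34.4 pos [ 0.649  -0.1903  0.124 ] yaw_y 85.61 tilt [-0.001  0.   ] F [-0.1 -0.5 -0.2] w 0.446 g 60.1
rows total [ 0.458  1.481 -0.005]
```

Request:
{"method": "send_rows", "body": {
  "rows": [
    {"x":0.03,"y":0.1,"z":0,"wx":0,"wy":0,"wz":0,"hand":-1},
    {"x":0.06,"y":0.2,"z":0,"wx":0,"wy":0,"wz":0,"hand":-1},
    {"x":0.06,"y":0.2,"z":0,"wx":0,"wy":0,"wz":0,"hand":-1},
    {"x":0.06,"y":0.2,"z":0,"wx":0,"wy":0,"wz":0,"hand":-1},
    {"x":0.06,"y":0.2,"z":0,"wx":0,"wy":0,"wz":0,"hand":-1},
    {"x":0.06,"y":0.2,"z":0,"wx":0,"wy":0,"wz":0,"hand":-1},
    {"x":0.06,"y":0.2,"z":0,"wx":0,"wy":0,"wz":0,"hand":-1},
    {"x":0.06,"y":0.15,"z":0,"wx":0,"wy":0,"wz":0,"hand":-1},
    {"x":0.008,"y":0.031,"z":0,"wx":0,"wy":0,"wz":0,"hand":-1},
    {"x":0,"y":0,"z":0,"wx":0,"wy":0,"wz":0,"hand":-1}
  ]
}}

```text
time: 35.23
tool_pos: [0.5973, 0.0383, 0.1242]
tool_rot: [-0.0, 0.037, 0.999, 0.0]
contact_force: [0.4, 0.1, -1.1]
gripper_width: 0.445
grasp_force: 60.1
```

Request:
{"method": "send_rows", "body": {
  "rows": [
    {"x":0,"y":0,"z":0.1,"wx":0,"wy":0,"wz":0,"hand":-1},
    {"x":0,"y":0,"z":0.136,"wx":0,"wy":0,"wz":0,"hand":-1},
    {"x":0,"y":0,"z":0.136,"wx":0,"wy":0,"wz":0,"hand":-1},
    {"x":0,"y":0,"z":0.1,"wx":0,"wy":0,"wz":0,"hand":-1},
    {"x":0,"y":0,"z":0.08,"wx":0,"wy":0,"wz":0,"hand":-1},
    {"x":0,"y":0,"z":0,"wx":0,"wy":0,"wz":0,"hand":-1},
    {"x":0,"y":0,"z":0,"wx":0,"wy":0,"wz":0,"hand":-1},
    {"x":0,"y":0,"z":0,"wx":0,"wy":0,"wz":0,"hand":-1},
    {"x":0,"y":0,"z":0,"wx":0,"wy":0,"wz":0,"hand":-1},
    {"x":0,"y":0,"z":0,"wx":0,"wy":0,"wz":0,"hand":-1}
  ]
}}

```text
time: 36.07
tool_pos: [0.5992, 0.0362, 0.0432]
tool_rot: [0.001, 0.039, 0.999, -0.0]
contact_force: [-0.1, -0.2, -0.2]
gripper_width: 0.446
grasp_force: 60.1
```

```bash
python3 - <<'E'
from h import *
to(.5976,.0365,.0175)
E
```

```text
t 36.07 pos [0.5992 0.0362 0.0432] yaw_y 85.56 tilt [ 0.002 -0.   ] F [-0.1 -0.2 -0.2] w 0.446 g 60.1
rows total [0.011 0.001 0.171]
```

Request:
{"method": "send_rows", "body": {
  "rows": [
    {"x":0.011,"y":0,"z":0.05,"wx":0,"wy":0,"wz":0,"hand":-1},
    {"x":0,"y":0,"z":0.05,"wx":0,"wy":0,"wz":0,"hand":-1},
    {"x":0,"y":0,"z":0.03,"wx":0,"wy":0,"wz":0,"hand":-1},
    {"x":0,"y":0,"z":0.01,"wx":0,"wy":0,"wz":0,"hand":-1},
    {"x":0,"y":0,"z":0.01,"wx":0,"wy":0,"wz":0,"hand":-1},
    {"x":0,"y":0,"z":0.01,"wx":0,"wy":0,"wz":0,"hand":-1},
    {"x":0,"y":0,"z":0.005,"wx":0,"wy":0,"wz":0,"hand":-1},
    {"x":0,"y":0,"z":0,"wx":0,"wy":0,"wz":0,"hand":-1},
    {"x":0,"y":0,"z":0,"wx":0,"wy":0,"wz":0,"hand":-1},
    {"x":0,"y":0,"z":0,"wx":0,"wy":0,"wz":0,"hand":-1}
  ]
}}

```text
time: 36.9
tool_pos: [0.5963, 0.0365, 0.0172]
tool_rot: [-0.0, 0.039, 0.999, 0.0]
contact_force: [-2.4, 0.5, 4.6]
gripper_width: 0.445
grasp_force: 60.5
```

Request:
{"method": "send_rows", "body": {
  "rows": [
    {"x":0,"y":0,"z":0,"wx":0,"wy":0,"wz":0,"hand":0.1},
    {"x":0,"y":0,"z":0,"wx":0,"wy":0,"wz":0,"hand":0.3},
    {"x":0,"y":0,"z":0,"wx":0,"wy":0,"wz":0,"hand":0.3},
    {"x":0,"y":0,"z":0,"wx":0,"wy":0,"wz":0,"hand":0.3},
    {"x":0,"y":0,"z":-0.1,"wx":0,"wy":0,"wz":0,"hand":0.3},
    {"x":0,"y":0,"z":-0.2,"wx":0,"wy":0,"wz":0,"hand":0.3},
    {"x":0,"y":0,"z":-0.25,"wx":0,"wy":0,"wz":0,"hand":0.3},
    {"x":0,"y":0,"z":-0.25,"wx":0,"wy":0,"wz":0,"hand":0.2},
    {"x":0,"y":-0.2,"z":-0.25,"wx":0,"wy":0,"wz":0,"hand":0.2},
    {"x":0,"y":-0.2,"z":-0.25,"wx":0,"wy":0,"wz":0,"hand":0.2}
  ]
}}

```text
time: 37.73
tool_pos: [0.5924, -0.0151, 0.2039]
tool_rot: [0.001, 0.037, 0.999, -0.0]
contact_force: [1.9, -0.8, 0.6]
gripper_width: 0.601
grasp_force: 0.0
```

Request:
{"method": "send_rows", "body": {
  "rows": [
    {"x":0,"y":-0.2,"z":-0.25,"wx":0,"wy":0,"wz":0,"hand":0.2},
    {"x":0,"y":-0.2,"z":-0.2,"wx":0,"wy":0,"wz":0,"hand":0.2},
    {"x":0,"y":-0.2,"z":-0.2,"wx":0,"wy":0,"wz":0,"hand":0.2},
    {"x":0,"y":-0.2,"z":0,"wx":0,"wy":0,"wz":0,"hand":0.2},
    {"x":0,"y":-0.2,"z":0,"wx":0,"wy":0,"wz":0,"hand":0.2},
    {"x":0,"y":-0.2,"z":0,"wx":0,"wy":0,"wz":0,"hand":0.2},
    {"x":0,"y":0,"z":0,"wx":0,"wy":0,"wz":0,"hand":0.2},
    {"x":0,"y":0,"z":0,"wx":0,"wy":0,"wz":0,"hand":0.2},
    {"x":0,"y":0,"z":0,"wx":0,"wy":0,"wz":0,"hand":0.2},
    {"x":0,"y":0,"z":0,"wx":0,"wy":0,"wz":0,"hand":0.2}
  ]
}}

```text
time: 38.57
tool_pos: [0.579, -0.1889, 0.2933]
tool_rot: [-0.0, 0.038, 0.999, 0.0]
contact_force: [-0.2, 0.2, -0.1]
gripper_width: 0.601
grasp_force: 0.0
```

```bash
python3 - <<'E'
from h import *
st(); tiles(.035,(.3,.9,-.4,.3))
T=grab_frame('top');cv2.imwrite('pics/t7.png',cv2.resize(T,(800,600),interpolation=cv2.INTER_CUBIC))
H=cv2.cvtColor(T,cv2.COLOR_BGR2HSV)
for nm in("top","scene"):
    H=cv2.cvtColor(grab_frame(nm),cv2.COLOR_BGR2HSV); m=cv2.inRange(H,(5,150,70),(21,255,255))
    n,l,s,ce=cv2.connectedComponentsWithStats(m)
    for i in range(1,n):
        w=onz(nm,ce[i],.239)[0]
        if s[i,4]>20 and .4<w[0]<.75 and .2<w[1]<.5: print(nm,"handle?",s[i],ce[i],w.round(4))
E
```

```text
t 38.57 pos [ 0.579  -0.1889  0.2933] yaw_y 85.63 tilt [-0.  0.] F [-0.2  0.2 -0.1] w 0.601 g 0.0
top green [495.7  55.4] [170.9  65.5] -7.6
top blue [531.9 115.9] [164.3  39.7] -4.4
scene green [498.   56.5] [177.5  68.3] -9.1
scene blue [533.4 117.4] [168.   42.4] -4.3
top handle? [ 75 131  19  13 144] [ 84.05555556 136.95833333] [0.5923 0.3719 0.239 ]
scene handle? [381 224  12  17 127] [386.33070866 231.7480315 ] [0.5913 0.3737 0.239 ]
```

View pics/t7.png

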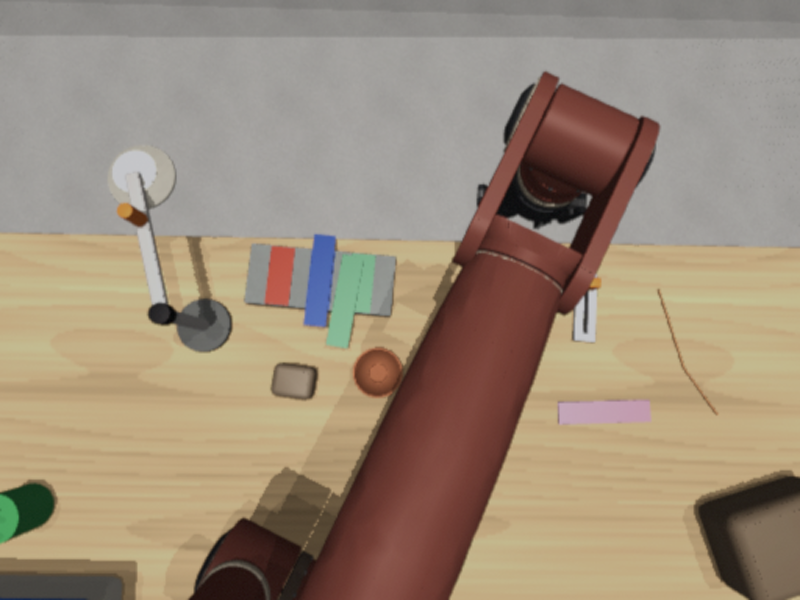

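The green strip has been knocked on the plinth. It now runs from (362,255) to (340,348), skewed and shifted toward the robot, while the blue strip is still well placed. I'll measure the part that sticks out beyond the plinth.

```bash
python3 - <<'E'
from h import *
Tm={}
for n in("top","scene"):
    im=grab_frame(n); cv2.imwrite(f"pics/{n}8.png",im)
    c=max((c for c in blobs(im,"green",200) if 0<rect(n,c,.035)[0][1]<150),key=cv2.contourArea)
    w=onz(n,c[:,0,:],.035)[:,:2]
    f=w[(w[:,0]<.462)]            # clear of the plinth
    xe=f[:,0].min()
    side=f[f[:,0]>xe+.012]; my=np.median(side[:,1])
    L=side[side[:,1]>my];Rr=side[side[:,1]<=my]
    pl=np.polyfit(L[:,0],L[:,1],1);pr=np.polyfit(Rr[:,0],Rr[:,1],1)
    a=(pl[0]+pr[0])/2; print(n,"slopes",pl[0],pr[0],"deg",np.degrees(np.arctan(a)),"near x",xe,"npts",len(L),len(Rr))
    # left edge higher up incl. plinth portion
    U=w[(w[:,1]>np.polyval(pl,w[:,0])-.004)&(w[:,0]>xe+.012)]; q=np.polyfit(U[:,0],U[:,1],1); print("left long edge deg",np.degrees(np.arctan(q[0])),U[:,0].max())
    d=np.array([1,a])/np.hypot(1,a)
    x0=xe+.003; m=np.array([x0,(np.polyval(pl,x0)+np.polyval(pr,x0))/2]); print("near mid",m,"centre",m+d*.083,"width",np.polyval(pl,x0)-np.polyval(pr,x0))
a=cv2.imread('pics/top8.png')[135:255,140:280];b=cv2.imread('pics/scene8.png')[180:300,240:380]
cv2.imwrite('pics/c8.png',cv2.resize(np.hstack([a,b]),(798,342),interpolation=cv2.INTER_CUBIC))
E
```

```text
top slopes -0.13243449274242283 -0.14796103729258286 deg -7.980723372950211 near x 0.41158537677150275 npts 13 13
left long edge deg -8.271743524095568 0.578141659396129
near mid [0.41458538 0.08073208] centre [0.49678151 0.06920836] width 0.034261830233619325
scene slopes -0.03188012261737592 -0.09952561362811892 deg -3.7590940885517954 near x 0.41098287230562003 npts 7 8
left long edge deg -5.3403658283699835 0.4813945941982032
near mid [0.41398287 0.08126756] centre [0.4968043  0.07582596] width 0.033841836815508924
```

View pics/c8.png

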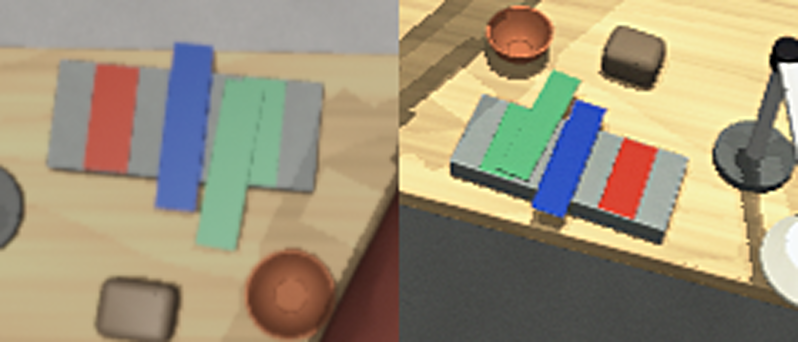

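The left half shows the green strip's free edges, with its near end at (217,248), about 8° off. The strip is still flat on the plinth and clear of the blue one. I'll press on its centre and drag it onto its lane.

Request:
{"method": "send_rows", "body": {
  "rows": [
    {"x":0,"y":0,"z":0,"wx":0,"wy":0,"wz":0.08,"hand":-1},
    {"x":0.098,"y":0.203,"z":0.1,"wx":0,"wy":0,"wz":0,"hand":-1},
    {"x":0.098,"y":0.203,"z":0.13,"wx":0,"wy":0,"wz":0,"hand":-1},
    {"x":0.098,"y":0.203,"z":0.13,"wx":0,"wy":0,"wz":0,"hand":-1},
    {"x":0.098,"y":0.203,"z":0.13,"wx":0,"wy":0,"wz":0,"hand":-1},
    {"x":0.098,"y":0.203,"z":0.13,"wx":0,"wy":0,"wz":0,"hand":-1},
    {"x":0.098,"y":0.203,"z":0.13,"wx":0,"wy":0,"wz":0,"hand":-1},
    {"x":0.098,"y":0.203,"z":0.13,"wx":0,"wy":0,"wz":0,"hand":-1},
    {"x":0.098,"y":0.203,"z":0.13,"wx":0,"wy":0,"wz":0,"hand":-1},
    {"x":0,"y":0,"z":0,"wx":0,"wy":0,"wz":0,"hand":-1}
  ]
}}

```text
time: 39.75
tool_pos: [0.4917, 0.0721, 0.1371]
tool_rot: [-0.004, 0.067, 0.998, 0.001]
contact_force: [-1.0, 0.3, -1.2]
gripper_width: -0.004
grasp_force: 0.0
```

```bash
python3 - <<'E'
from h import *
to(.497,.069,.050)
E
```

```text
t 39.75 pos [0.4917 0.0721 0.1371] yaw_y 82.27 tilt [-0.009  0.002] F [-1.   0.3 -1.2] w -0.004 g 0.0
rows total [-0.043 -0.017  0.58 ]
```

Request:
{"method": "send_rows", "body": {
  "rows": [
    {"x":-0.02,"y":-0.01,"z":0.19,"wx":0,"wy":0,"wz":0,"hand":-1},
    {"x":0,"y":0,"z":0.19,"wx":0,"wy":0,"wz":0,"hand":-1},
    {"x":0,"y":0,"z":0.19,"wx":0,"wy":0,"wz":0,"hand":-1},
    {"x":0,"y":0,"z":0.01,"wx":0,"wy":0,"wz":0,"hand":-1},
    {"x":0,"y":0,"z":0,"wx":0,"wy":0,"wz":0,"hand":-1},
    {"x":0,"y":0,"z":0,"wx":0,"wy":0,"wz":0,"hand":-1},
    {"x":0,"y":0,"z":0,"wx":0,"wy":0,"wz":0,"hand":-1},
    {"x":0,"y":0,"z":0,"wx":0,"wy":0,"wz":0,"hand":-1},
    {"x":0,"y":0,"z":0,"wx":0,"wy":0,"wz":0,"hand":-1},
    {"x":0,"y":0,"z":0,"wx":0,"wy":0,"wz":0,"hand":-1}
  ]
}}

```text
time: 40.58
tool_pos: [0.5001, 0.0658, 0.0561]
tool_rot: [0.001, 0.07, 0.998, 0.0]
contact_force: [0.4, -0.4, 0.6]
gripper_width: -0.003
grasp_force: 0.0
```

```bash
python3 - <<'E'
from h import *
to(.497,.069,.0353)
E
```

```text
t 40.58 pos [0.5001 0.0658 0.0561] yaw_y 81.96 tilt [ 0.002 -0.   ] F [ 0.4 -0.4  0.6] w -0.003 g 0.0
rows total [0.024 0.018 0.139]
```

Request:
{"method": "send_rows", "body": {
  "rows": [
    {"x":0.02,"y":0.018,"z":0.05,"wx":0,"wy":0,"wz":0,"hand":-1},
    {"x":0,"y":0,"z":0.05,"wx":0,"wy":0,"wz":0,"hand":-1},
    {"x":0,"y":0,"z":0.02,"wx":0,"wy":0,"wz":0,"hand":-1},
    {"x":0,"y":0,"z":0.01,"wx":0,"wy":0,"wz":0,"hand":-1},
    {"x":0,"y":0,"z":0.008,"wx":0,"wy":0,"wz":0,"hand":-1},
    {"x":0,"y":0,"z":0,"wx":0,"wy":0,"wz":0,"hand":-1},
    {"x":0,"y":0,"z":0,"wx":0,"wy":0,"wz":0,"hand":-1},
    {"x":0,"y":0,"z":0,"wx":0,"wy":0,"wz":0,"hand":-1},
    {"x":0,"y":0,"z":0,"wx":0,"wy":0,"wz":0,"hand":-1},
    {"x":0,"y":0,"z":0,"wx":0,"wy":0,"wz":0,"hand":-1}
  ]
}}

```text
time: 41.42
tool_pos: [0.4956, 0.0691, 0.035]
tool_rot: [-0.002, 0.07, 0.998, -0.0]
contact_force: [-8.4, -0.1, 13.3]
gripper_width: -0.002
grasp_force: 6.4
```

Request:
{"method": "send_rows", "body": {
  "rows": [
    {"x":-0.028,"y":-0.02,"z":-0.002,"wx":0,"wy":0,"wz":-0.01,"hand":-1},
    {"x":-0.028,"y":-0.02,"z":0,"wx":0,"wy":0,"wz":-0.01,"hand":-1},
    {"x":-0.028,"y":-0.02,"z":0,"wx":0,"wy":0,"wz":-0.01,"hand":-1},
    {"x":-0.028,"y":-0.02,"z":0,"wx":0,"wy":0,"wz":-0.01,"hand":-1},
    {"x":-0.028,"y":-0.02,"z":0,"wx":0,"wy":0,"wz":-0.01,"hand":-1},
    {"x":-0.028,"y":-0.02,"z":0,"wx":0,"wy":0,"wz":-0.01,"hand":-1},
    {"x":-0.028,"y":-0.02,"z":0,"wx":0,"wy":0,"wz":-0.01,"hand":-1},
    {"x":-0.028,"y":-0.02,"z":0,"wx":0,"wy":0,"wz":-0.01,"hand":-1},
    {"x":0,"y":0,"z":0,"wx":0,"wy":0,"wz":0,"hand":-1},
    {"x":0,"y":0,"z":0,"wx":0,"wy":0,"wz":0,"hand":-1}
  ]
}}

```text
time: 42.25
tool_pos: [0.5281, 0.0414, 0.0351]
tool_rot: [0.0, 0.039, 0.999, 0.0]
contact_force: [-1.0, -0.3, 4.6]
gripper_width: 0.001
grasp_force: 2.4
```

Request:
{"method": "send_rows", "body": {
  "rows": [
    {"x":0,"y":0,"z":-0.02,"wx":0,"wy":0,"wz":0,"hand":-1},
    {"x":0,"y":0,"z":-0.04,"wx":0,"wy":0,"wz":0,"hand":-1},
    {"x":0,"y":0,"z":-0.2,"wx":0,"wy":0,"wz":0,"hand":-1},
    {"x":0,"y":0,"z":-0.25,"wx":0,"wy":0,"wz":0,"hand":-1},
    {"x":0,"y":-0.2,"z":-0.25,"wx":0,"wy":0,"wz":0,"hand":0.2},
    {"x":0,"y":-0.25,"z":-0.25,"wx":0,"wy":0,"wz":0,"hand":0.2},
    {"x":0,"y":-0.25,"z":-0.25,"wx":0,"wy":0,"wz":0,"hand":0.2},
    {"x":0,"y":-0.25,"z":-0.25,"wx":0,"wy":0,"wz":0,"hand":0.2},
    {"x":0,"y":-0.25,"z":-0.25,"wx":0,"wy":0,"wz":0,"hand":0.2},
    {"x":0,"y":-0.25,"z":-0.15,"wx":0,"wy":0,"wz":0,"hand":0.2}
  ]
}}

```text
time: 43.08
tool_pos: [0.5135, -0.1386, 0.2861]
tool_rot: [0.002, 0.038, 0.999, -0.0]
contact_force: [1.0, -0.8, 0.5]
gripper_width: 0.601
grasp_force: 0.0
```

```bash
python3 - <<'E'
from h import *
st(); tiles(.035,(.3,.9,-.4,.3))
a=grab_frame('top')[135:255,140:280];b=grab_frame('scene')[180:300,240:380]
cv2.imwrite('pics/c9.png',cv2.resize(np.hstack([a,b]),(798,342),interpolation=cv2.INTER_CUBIC))
E
```

```text
t 43.08 pos [ 0.5135 -0.1386  0.2861] yaw_y 85.63 tilt [ 0.003 -0.001] F [ 1.  -0.8  0.5] w 0.601 g 0.0
top green [526.6  41.3] [165.9  42.6] -4.4
top blue [532.1 116.1] [165.1  40.1] -4.4
scene green [528.4  43.4] [169.1  45.4] -5.0
scene blue [533.4 117.4] [168.   42.4] -4.3
```

View pics/c9.png

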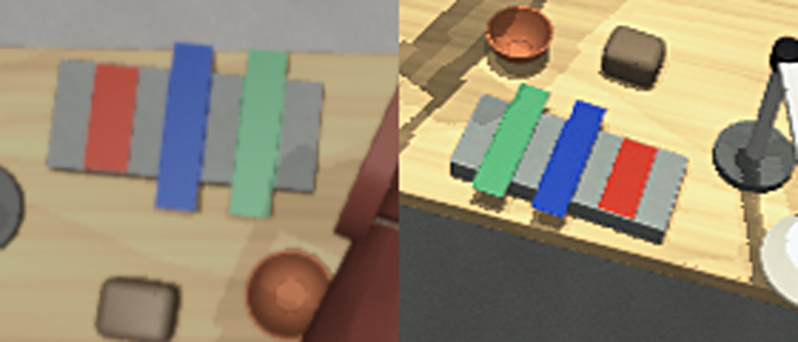

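Both strips now lie straight and centred on their lanes, green at crop (260,133) and blue at (185,127), and the bowl and clay are untouched. The lamp can swing back now.

Request:
{"method": "send_rows", "body": {
  "rows": [
    {"x":0,"y":0,"z":-0.1,"wx":0,"wy":0,"wz":-0.146,"hand":0.2},
    {"x":0,"y":0,"z":-0.1,"wx":0,"wy":0,"wz":-0.146,"hand":0.2},
    {"x":0,"y":0,"z":-0.1,"wx":0,"wy":0,"wz":-0.146,"hand":0.2},
    {"x":-0.088,"y":0.197,"z":0,"wx":0,"wy":0,"wz":0,"hand":0.2},
    {"x":-0.088,"y":0.197,"z":0,"wx":0,"wy":0,"wz":0,"hand":0.2},
    {"x":-0.088,"y":0.197,"z":0,"wx":0,"wy":0,"wz":0,"hand":0.2},
    {"x":-0.088,"y":0.197,"z":0,"wx":0,"wy":0,"wz":0,"hand":0.2},
    {"x":-0.088,"y":0.197,"z":0,"wx":0,"wy":0,"wz":0,"hand":0.2},
    {"x":-0.088,"y":0.197,"z":0,"wx":0,"wy":0,"wz":0,"hand":0.2},
    {"x":-0.088,"y":0.197,"z":0,"wx":0,"wy":0,"wz":0,"hand":0.2}
  ]
}}

```text
time: 44.12
tool_pos: [0.5467, 0.0894, 0.3254]
tool_rot: [-0.002, -0.134, 0.991, 0.0]
contact_force: [1.2, -0.5, 0.0]
gripper_width: 0.603
grasp_force: 0.0
```

Request:
{"method": "send_rows", "body": {
  "rows": [
    {"x":-0.088,"y":0.197,"z":0,"wx":0,"wy":0,"wz":0,"hand":0.2},
    {"x":-0.088,"y":0.197,"z":0,"wx":0,"wy":0,"wz":0,"hand":0.2},
    {"x":-0.088,"y":0.197,"z":0,"wx":0,"wy":0,"wz":0,"hand":0.2},
    {"x":-0.088,"y":0.197,"z":0,"wx":0,"wy":0,"wz":0,"hand":0.2},
    {"x":-0.088,"y":0.197,"z":0,"wx":0,"wy":0,"wz":0,"hand":0.2},
    {"x":-0.088,"y":0.197,"z":0,"wx":0,"wy":0,"wz":0,"hand":0.2},
    {"x":-0.088,"y":0.197,"z":0,"wx":0,"wy":0,"wz":0,"hand":0.2},
    {"x":-0.088,"y":0.197,"z":0,"wx":0,"wy":0,"wz":0,"hand":0.2},
    {"x":0,"y":0,"z":0,"wx":0,"wy":0,"wz":0,"hand":0.2},
    {"x":0,"y":0,"z":0,"wx":0,"wy":0,"wz":0,"hand":0.2}
  ]
}}

```text
time: 44.95
tool_pos: [0.5856, 0.3446, 0.3245]
tool_rot: [-0.003, -0.135, 0.991, -0.001]
contact_force: [0.7, -0.8, 0.5]
gripper_width: 0.601
grasp_force: 0.0
```

```bash
python3 - <<'E'
from h import *
to(.592,.3725,.223)
E
```

```text
t 44.95 pos [0.5856 0.3446 0.3245] yaw_y 105.53 tilt [-0.005 -0.002] F [ 0.7 -0.8  0.5] w 0.601 g 0.0
rows total [-0.094  0.169  0.676]
```

Request:
{"method": "send_rows", "body": {
  "rows": [
    {"x":-0.094,"y":0.169,"z":0,"wx":0,"wy":0,"wz":0,"hand":0.2},
    {"x":0,"y":0,"z":0,"wx":0,"wy":0,"wz":0,"hand":0.2},
    {"x":0,"y":0,"z":0.135,"wx":0,"wy":0,"wz":0,"hand":0.2},
    {"x":0,"y":0,"z":0.135,"wx":0,"wy":0,"wz":0,"hand":0.2},
    {"x":0,"y":0,"z":0.135,"wx":0,"wy":0,"wz":0,"hand":0.2},
    {"x":0,"y":0,"z":0.135,"wx":0,"wy":0,"wz":0,"hand":0.2},
    {"x":0,"y":0,"z":0.135,"wx":0,"wy":0,"wz":0,"hand":0.2},
    {"x":0,"y":0,"z":0,"wx":0,"wy":0,"wz":0,"hand":-0.2},
    {"x":0,"y":0,"z":0,"wx":0,"wy":0,"wz":0,"hand":-0.2},
    {"x":0,"y":0,"z":0,"wx":0,"wy":0,"wz":0,"hand":-0.2}
  ]
}}

```text
time: 45.78
tool_pos: [0.5947, 0.3699, 0.2277]
tool_rot: [0.0, -0.133, 0.991, 0.0]
contact_force: [0.3, -0.2, 0.9]
gripper_width: 0.401
grasp_force: 0.0
```

```bash
python3 - <<'E'
from h import *
p,R=st(); d=p[:2]-[.447,.333]; print("r",np.hypot(*d),"ang",np.degrees(np.arctan2(d[1],d[0])))
E
```

```text
t 45.78 pos [0.5947 0.3699 0.2277] yaw_y 105.26 tilt [0.001 0.   ] F [ 0.3 -0.2  0.9] w 0.401 g 0.0
r 0.15225940105460406 ang 14.03233351392386
```

Request:
{"method": "send_rows", "body": {
  "rows": [
    {"x":0.004,"y":-0.07,"z":0,"wx":0,"wy":0,"wz":0.089,"hand":-0.2},
    {"x":0.004,"y":-0.07,"z":0,"wx":0,"wy":0,"wz":0.089,"hand":-0.2},
    {"x":0.004,"y":-0.07,"z":0,"wx":0,"wy":0,"wz":0.089,"hand":-0.2},
    {"x":0.004,"y":-0.07,"z":0,"wx":0,"wy":0,"wz":0.089,"hand":-0.2},
    {"x":0.004,"y":-0.07,"z":0,"wx":0,"wy":0,"wz":0.089,"hand":-0.2},
    {"x":0.004,"y":-0.07,"z":0,"wx":0,"wy":0,"wz":0.089,"hand":-0.2},
    {"x":0.003,"y":-0.07,"z":0,"wx":0,"wy":0,"wz":0.089,"hand":-0.2},
    {"x":0.003,"y":-0.07,"z":0,"wx":0,"wy":0,"wz":0.089,"hand":-0.2},
    {"x":0.003,"y":-0.07,"z":0,"wx":0,"wy":0,"wz":0.089,"hand":-0.2},
    {"x":0.003,"y":-0.07,"z":0,"wx":0,"wy":0,"wz":0.089,"hand":-0.2}
  ]
}}

```text
time: 46.62
tool_pos: [0.5855, 0.2676, 0.2292]
tool_rot: [0.002, 0.216, 0.976, 0.002]
contact_force: [1.3, 1.6, -1.1]
gripper_width: 0.398
grasp_force: 1.1
```

```bash
python3 - <<'E'
from h import *
p,R=st(); d=p[:2]-[.447,.333]; print("r",np.hypot(*d),"ang",np.degrees(np.arctan2(d[1],d[0])))
E
```

```text
t 46.62 pos [0.5855 0.2676 0.2292] yaw_y 65.02 tilt [0.005 0.002] F [ 1.3  1.6 -1.1] w 0.398 g 1.1
r 0.15312337753989996 ang -25.279160974429246
```

Request:
{"method": "send_rows", "body": {
  "rows": [
    {"x":0.004,"y":-0.07,"z":0,"wx":0,"wy":0,"wz":0.089,"hand":-0.2},
    {"x":0.004,"y":-0.07,"z":0,"wx":0,"wy":0,"wz":0.089,"hand":-0.2},
    {"x":0.004,"y":-0.07,"z":0,"wx":0,"wy":0,"wz":0.089,"hand":-0.2},
    {"x":0.004,"y":-0.07,"z":0,"wx":0,"wy":0,"wz":0.089,"hand":-0.2},
    {"x":0.004,"y":-0.07,"z":0,"wx":0,"wy":0,"wz":0.089,"hand":-0.2},
    {"x":0.004,"y":-0.07,"z":0,"wx":0,"wy":0,"wz":0.089,"hand":-0.2},
    {"x":0.003,"y":-0.07,"z":0,"wx":0,"wy":0,"wz":0.089,"hand":-0.2},
    {"x":0.003,"y":-0.07,"z":0,"wx":0,"wy":0,"wz":0.089,"hand":-0.2},
    {"x":0.003,"y":-0.07,"z":0,"wx":0,"wy":0,"wz":0.089,"hand":-0.2},
    {"x":0.003,"y":-0.07,"z":0,"wx":0,"wy":0,"wz":0.089,"hand":-0.2}
  ]
}}

```text
time: 47.45
tool_pos: [0.5119, 0.1952, 0.2296]
tool_rot: [0.002, 0.538, 0.843, 0.002]
contact_force: [2.9, 0.3, -0.7]
gripper_width: 0.402
grasp_force: 1.1
```

Request:
{"method": "send_rows", "body": {
  "rows": [
    {"x":0.002,"y":-0.035,"z":0,"wx":0,"wy":0,"wz":0.045,"hand":-0.2},
    {"x":0,"y":0,"z":0,"wx":0,"wy":0,"wz":0,"hand":-0.2},
    {"x":0,"y":0,"z":0,"wx":0,"wy":0,"wz":0,"hand":-0.2},
    {"x":0,"y":0,"z":0,"wx":0,"wy":0,"wz":0,"hand":-0.2},
    {"x":0,"y":0,"z":0,"wx":0,"wy":0,"wz":0,"hand":-0.2},
    {"x":0,"y":0,"z":0,"wx":0,"wy":0,"wz":0,"hand":-0.2},
    {"x":0,"y":0,"z":0,"wx":0,"wy":0,"wz":0,"hand":-0.2},
    {"x":0,"y":0,"z":0,"wx":0,"wy":0,"wz":0,"hand":-0.2},
    {"x":0,"y":0,"z":0,"wx":0,"wy":0,"wz":0,"hand":-0.2},
    {"x":0,"y":0,"z":0,"wx":0,"wy":0,"wz":0,"hand":-0.2}
  ]
}}

```text
time: 48.28
tool_pos: [0.5056, 0.1936, 0.2265]
tool_rot: [-0.0, 0.551, 0.835, -0.0]
contact_force: [0.8, 0.0, -0.1]
gripper_width: 0.395
grasp_force: 0.0
```

```bash
python3 - <<'E'
from h import *
p,R=st(); d=p[:2]-[.447,.333]; print("r",np.hypot(*d),"ang",np.degrees(np.arctan2(d[1],d[0])))
cv2.imwrite('pics/s10.png',cv2.resize(grab_frame('scene')[150:290,230:410],(774,602)[:1]+(600,),interpolation=cv2.INTER_CUBIC))
E
```

```text
t 48.28 pos [0.5056 0.1936 0.2265] yaw_y 23.15 tilt [-0. -0.] F [ 0.8  0.  -0.1] w 0.395 g 0.0
r 0.15125867593994693 ang -67.18580542559963
```

View pics/s10.png

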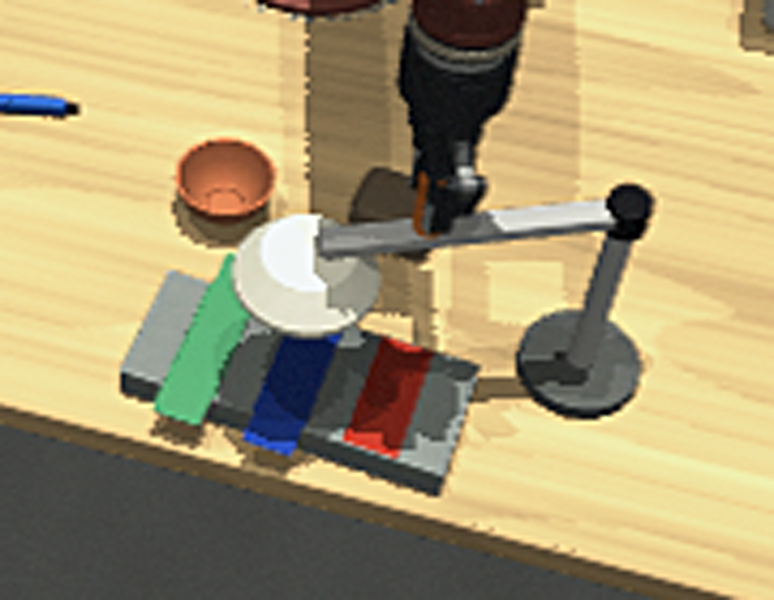

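The view shows the lamp head at crop (305,275) over the plinth's middle, with both strips in place beneath. I'll nudge it about 2° more, let go and measure.

Request:
{"method": "send_rows", "body": {
  "rows": [
    {"x":0.001,"y":-0.03,"z":0,"wx":0,"wy":0,"wz":0.038,"hand":-0.2},
    {"x":0,"y":0,"z":0,"wx":0,"wy":0,"wz":0,"hand":-0.2},
    {"x":0,"y":0,"z":0,"wx":0,"wy":0,"wz":0,"hand":-0.2},
    {"x":0,"y":0.02,"z":0,"wx":0,"wy":0,"wz":0,"hand":0.2},
    {"x":0,"y":0,"z":0,"wx":0,"wy":0,"wz":0,"hand":0.2},
    {"x":0,"y":0,"z":-0.15,"wx":0,"wy":0,"wz":0,"hand":0.2},
    {"x":0,"y":0,"z":-0.2,"wx":0,"wy":0,"wz":0,"hand":0.2},
    {"x":0,"y":0,"z":-0.2,"wx":0,"wy":0,"wz":0,"hand":0.2},
    {"x":0,"y":0,"z":-0.2,"wx":0,"wy":0,"wz":0,"hand":0.2},
    {"x":0,"y":0,"z":0,"wx":0,"wy":0,"wz":0,"hand":0.2}
  ]
}}

```text
time: 49.17
tool_pos: [0.5067, 0.1936, 0.3473]
tool_rot: [0.004, 0.563, 0.826, 0.004]
contact_force: [0.3, -0.2, 1.2]
gripper_width: 0.602
grasp_force: 0.0
```

Request:
{"method": "send_rows", "body": {
  "rows": [
    {"x":0.2,"y":-0.1,"z":0,"wx":0,"wy":0,"wz":0,"hand":0.2},
    {"x":0.2,"y":-0.1,"z":0,"wx":0,"wy":0,"wz":0,"hand":0.2},
    {"x":0.2,"y":-0.1,"z":0,"wx":0,"wy":0,"wz":0,"hand":0.2},
    {"x":0.2,"y":-0.1,"z":0,"wx":0,"wy":0,"wz":0,"hand":0.2},
    {"x":0.2,"y":-0.1,"z":0,"wx":0,"wy":0,"wz":0,"hand":0.2},
    {"x":0.2,"y":0.1,"z":0,"wx":0,"wy":0,"wz":0,"hand":0.2},
    {"x":0.2,"y":0.1,"z":0,"wx":0,"wy":0,"wz":0,"hand":0.2},
    {"x":0.2,"y":0.1,"z":0,"wx":0,"wy":0,"wz":0,"hand":0.2},
    {"x":0,"y":0,"z":0,"wx":0,"wy":0,"wz":0,"hand":0.2},
    {"x":0,"y":0,"z":0,"wx":0,"wy":0,"wz":0,"hand":0.2}
  ]
}}

```text
time: 50.0
tool_pos: [0.3882, 0.4065, 0.3379]
tool_rot: [-0.0, 0.562, 0.827, -0.001]
contact_force: [0.6, 0.2, 1.0]
gripper_width: 0.599
grasp_force: 0.0
```

```bash
python3 - <<'E'
from h import *
st()
T=grab_frame('top');S=grab_frame('scene')
pc=np.array([.5342,.1167])
for nm,im,z in(("top",T,.175),("scene",S,.175)):
    H=cv2.cvtColor(im,cv2.COLOR_BGR2HSV); m=cv2.inRange(H,(0,0,115),(180,60,255))
    X=onz(nm,np.argwhere(np.ones(m.shape))[:,::-1],z).reshape(m.shape+(3,))
    m[np.hypot(X[...,0]-pc[0],X[...,1]-pc[1])>.075]=0
    m=cv2.morphologyEx(m,cv2.MORPH_OPEN,np.ones((5,5)))
    n,l,s,ce=cv2.connectedComponentsWithStats(m)
    i=1+np.argmax(s[1:,4]); c=max(cv2.findContours(np.uint8(l==i),0,1)[0],key=cv2.contourArea)
    (u,v),r=cv2.minEnclosingCircle(c); print(nm,"head",s[i],(u,v,r),onz(nm,(u,v),.17)[0].round(4))
    H2=cv2.inRange(H,(5,150,70),(21,255,255)); n,l,s,ce=cv2.connectedComponentsWithStats(H2)
    for i in range(1,n):
        w=onz(nm,ce[i],.239)[0]
        if s[i,4]>20 and .4<w[0]<.7 and .1<w[1]<.4: d=w[:2]-[.447,.333]; print(nm,"handle",w.round(4),np.hypot(*d).round(3),np.degrees(np.arctan2(d[1],d[0])).round(1))
tiles(.035,(.3,.9,-.4,.3))
cv2.imwrite('pics/f.png',cv2.resize(np.vstack([T[110:260,130:430],S[130:280,160:460]]),(600,600),interpolation=cv2.INTER_CUBIC))
E
```

```text
t 50.0 pos [0.3882 0.4065 0.3379] yaw_y 21.58 tilt [-0.002 -0.002] F [0.6 0.2 1. ] w 0.599 g 0.0
top head [ 167  140   54   50 1909] (193.143310546875, 163.23886108398438, 29.15619468688965) [0.5484 0.1273 0.17  ]
top handle [0.5072 0.1961 0.239 ] 0.15 -66.3
scene head [284 198  38  28 752] (302.5, 208.5, 19.96256446838379) [0.525  0.1175 0.17  ]
scene handle [0.5033 0.1934 0.239 ] 0.151 -68.0
top green [526.6  41.3] [166.4  42.6] -4.4
top blue [ 305.7 -200.9] [77.9 11.6] -78.8
top blue [477.7 119.1] [55.9 40.1] -1.9
scene green [528.4  43.5] [169.   45.4] -5.0
scene blue [550.4 116.7] [134.   42.3] -4.2
```

View pics/f.png

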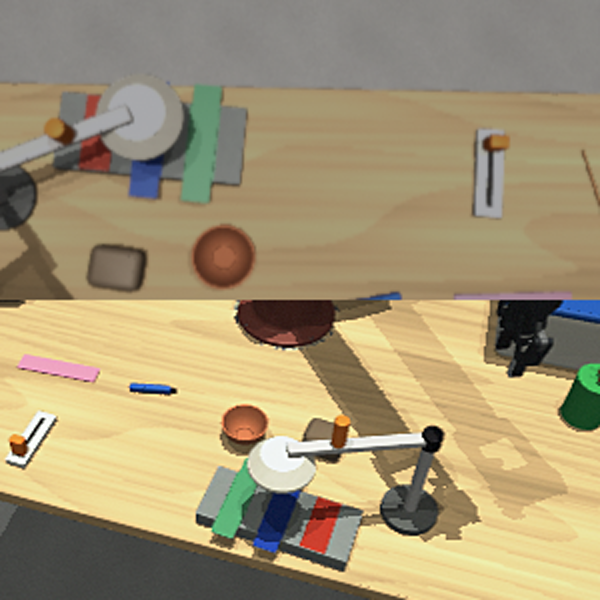

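The final view shows the lamp head over the plinth and both strips on their lanes. The handle angle gives a head error of about 5 mm. The dimmer grip is at its far stop at (497,142), the bowl, clay and marker are unmoved, and the arm is clear.

```bash
python3 -c "
from plant import job_done
print(job_done())"
```

```text
the job is handed in; nothing more can be done
None
```

I handed the job in at about 50 s: the green and blue strips (no red one was present) lie centred on their lanes, the lamp head is about 5 mm from the plinth centre, the dimmer is at its full-brightness stop, and the bowl, clay and marker look unmoved in the images; the hand-in returned no verdict.

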